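Tare the scale and weigh the loom weights

TASK

Sort this mixed lot of finds and weigh the loom weights: first set the empty green tray flat in the middle of the scale's platform, then, before anything is put into it, turn the tare knob until the dial's blue zero mark lies right at the tip of the red pointer, and take the hand away. Then put all the clay loom weights into the green tray on the scale and all the bones into the cardboard box, leave the dial as you set it and the tray on the platform, and do not disturb the bowl, the bottle or the tin.

Things in the scene. Friction and masses are not known exactly. Their poses are not given: they have to be found in the camera images.
- scale: Cream mechanical bench scale (fixed to the bench), 350 x 190 mm, dial and square steel platform on its top. Origin: centre of its underside. Its long axis is x: the dial's axis stands at x = -95 mm, the platform's centre at x = +85 mm.
- platform_top (a point): Centre of the upper face of the scale's square steel platform (170 x 170 mm, about 74 mm above the bench, sides along the scale's x and y). It sinks on a spring by 4 mm for each kg laid on it and drives the red pointer.
- pointer_tip (a point): Tip of the red pointer, 60 mm from the dial's axis, which it turns about just above the dial face; it cannot be handled. It turns clockwise (seen from above) by 3.14 rad for each kg on the platform, whatever the dial does.
- zero_mark (a point): The zero mark: the broad blue bar on the rim of the round white dial (144 mm across, black ticks each 50 g). This point lies 60 mm from the dial's axis, so pointer tip and zero mark coincide when the scale reads zero.
- knob_grip (a point): Black round fluted tare knob, 42 mm in diameter and 30 mm high, in the middle of the dial and rigid with it: turning the knob turns the dial with its zero mark, either way, without a stop. This point lies on its vertical axis, 14 mm below the top of the knob and 82 mm above the bench. Turns stiffly (about 0.06 N m) and stays where it is left.
- tare_dial (a joint): Angle of the dial and its knob in rad, clockwise seen from above; at 0 the zero mark lies where the pointer stands with the platform bare, 0.88 rad clockwise of the scale's +x.
- weighing_tray: Loose green plastic tray, 220 g, 150 x 130 x 28 mm (x, y, z), walls and floor 4 mm, with an upright grip lug in the middle of its +y side: 44 mm along x, 10 mm thick, centred at y = +67 mm, its top 56 mm above the tray's underside. Origin: centre of its underside.
- bone_box: Loose open brown cardboard box, 150 x 120 x 45 mm high, walls and floor 4 mm. Origin: centre of its underside.
- finds_tray: Grey tray with the mixed finds (fixed), 220 x 300 x 20 mm high (x, y, z), walls and floor 4 mm, with one divider across x and three across y: 8 compartments, centred at x = -54, +54 and y = -111, -37, +37, +111 mm, each about 104 x 70 mm and 16 mm deep. Each find starts in its own compartment. Origin: centre of its underside.
- bowl: Bystander: dark bowl, 110 mm wide, 45 mm high. Origin: centre of its underside.
- adhesive: Bystander: upright amber bottle with a black cap, 48 mm across, 110 mm high. Origin: centre of its underside.
- tin: Bystander: closed metal tin with a paper band, 60 mm across, 50 mm high. Origin: centre of its underside.
- loom0: Loom weight of red-brown fired clay, about 100 g: a truncated pyramid 62 mm high, 36 mm square at the base, 24 mm square at the top, standing upright at the start. Origin: centre of its base, z towards the top. May be absent.
- loom1: Loom weight of red-brown fired clay, about 100 g: a truncated pyramid 62 mm high, 36 mm square at the base, 24 mm square at the top, standing upright at the start. Origin: centre of its base, z towards the top. May be absent.
- loom2: Loom weight of red-brown fired clay, about 100 g: a truncated pyramid 62 mm high, 36 mm square at the base, 24 mm square at the top, standing upright at the start. Origin: centre of its base, z towards the top. May be absent.
- loom3: Loom weight of red-brown fired clay, about 100 g: a truncated pyramid 62 mm high, 36 mm square at the base, 24 mm square at the top, standing upright at the start. Origin: centre of its base, z towards the top. May be absent.
- bone0: Cream-coloured animal ankle bone, about 45 g: 60 mm long (x), 36 mm wide (y, flat sides), 30 mm high (z), ends rounded in the x-z plane. Origin: centre of its underside. May be absent.
- bone1: Cream-coloured animal ankle bone, about 45 g: 60 mm long (x), 36 mm wide (y, flat sides), 30 mm high (z), ends rounded in the x-z plane. Origin: centre of its underside. May be absent.
- bone2: Cream-coloured animal ankle bone, about 45 g: 60 mm long (x), 36 mm wide (y, flat sides), 30 mm high (z), ends rounded in the x-z plane. Origin: centre of its underside. May be absent.
- bone3: Cream-coloured animal ankle bone, about 45 g: 60 mm long (x), 36 mm wide (y, flat sides), 30 mm high (z), ends rounded in the x-z plane. Origin: centre of its underside. May be absent.
There are look-alikes about, which are no part of the job. What is shaped like the loom0 but turquoise is not meant.

How it is judged:
By the outcome, as a careful person would: the job done as asked, in the order asked, and still so for the second after the job is handed in, with the robot touching nothing.
Of loom0, loom1, loom2, loom3 only 2 to 4 are there at a start; the rules pass over those that are not, and their reading is None.
Of bone0, bone1, bone2, bone3 only 2 to 3 are there at a start; the rules pass over those that are not, and their reading is None.
At some moment in a run one of loom0, loom1, loom2, loom3, bone0, bone1, bone2, bone3, bone_box may be knocked a few centimetres aside while the robot is not near it.
Once in a run the grip may slacken for a moment while it holds something.
It also fails if it takes over 210 s, if anything falls off the work surface, if the arm or the gripper's body presses on something with over 40 N, if the wrist force passes 120 N, or if a joint passes its speed limit or range.

ROBOT

A 6-joint arm with a two-finger parallel gripper is mounted at the origin on the work surface. World frame = base frame: x ahead of the robot, y to its left, z up, the work surface at z = 0. Lengths are in m, angles in degrees, forces in N, time in s.
With the tool pointing down it reaches from about 0.35 to 0.875 m from the base axis. Payload 4.2 kg.
Tool frame: the origin (TCP) lies where the fingers leave the gripper's body, on its centre line; the fingertips stand 73 mm ahead of it and the grasp point (between the pads) lies 54 mm ahead of it; z points along the fingers, y is the line along which they close (so a half turn about z gives the same grasp; the last joint's range is limited). The gripper opens to 85 mm and grips with 20 to 120 N. Pads are 22 mm wide; open, the fingers measure 114 mm over their backs; the gripper's body (76 mm by 85 mm) begins 54 mm behind the grasp point. The pads swing forward as they close: fully open they stand 13 mm farther back than shut.
Start: joints at [89.874, 22.042, 0.453, 0, -68.411, -14.817], TCP at [0.161, 0.604, 0.304] pointing down, gripper open.
Joint ranges: [-179.83, 179.83], [-69.29, 118.12], [-61.27, 80.66], [-181.25, 117.63], [-171.15, -9.14], [-177.46, 177.46]. Speed limits (degrees/s): [159.86, 159.86, 180, 180, 180, 180].

INTERFACE

Orientations are given as a 3x3 rotation matrix whose columns are the frame's x, y, z axes.
In Python, from plant import readout, cams, workorder gives the robot as it stands. The module is installed in compiled form; this text tells all that it offers.
- The arm moves only by the tool send_rows, never from a script. Its argument "steps" is a list of rows, each a list of 7 numbers: the shift along the tool's x, y, z in mm, then the turn, a rotation vector about the tool's x, y, z in rad, then the opening, from 0 (shut) to 1 (fully open). In form: [[tx, ty, tz, rx, ry, rz, gripper], ...]. A call has 1 to 10 rows; each row shifts and turns the commanded pose from where the row before left it, along the tool's axes as they then stand; what a row does not reach is not made up. A row lasts 1/10 s, in which the tool goes at most 50 mm and 8.59 degrees, less where a joint would pass 70% of its speed; a pose out of reach is approached as far as the arm can. A call with a gripper value outside its range is refused whole. The fingers move at their own pace and stop on an object; "grip_force" is the grip in N (left out, the last holds). Time passes only in rows, so rows that do not move let the fingers close. It gives the time, the measured TCP pose, the force, the opening and the grip force at its end, in the units of the state.
- readout.observe(): the state, without advancing time (a new reading comes with each control period).
- cams.read_camera(name): name is "scene" or "side" or "wrist"; returns the picture (400x640x3 uint8, blue, green, red); there is no depth.
- cams.camera_info(name): a dict with "mtx" (3x3 intrinsics, pixels), "cam_to_world" (4x4, takes a point from camera to world coordinates). Camera axes: x right, y down, z forward; pixel columns grow to the right and rows downward; lengths in m; the calibration is good to about 2 mm. A picture is of the moment at which its call begins: read the wrist's pose just before it. camera_info takes no time and is no camera call; for the wrist camera it gives the pose at the moment of the call.
- workorder.hand_in(): hands the job in; it is judged then, once.
The state is a dict: "t": time; "q": joint angles; "dq": joint speeds; "joint_efforts": joint torques, N m; "position": TCP position; "tcp_rot": TCP orientation; "contact_force": force on the tool from outside, world axes, zero at the start; "moment": the same for the moment, N m; "finger_gap": opening from 0.0 (shut) to 1.0 (fully open); "grip_force": force on a finger pad.
Only numpy, scipy, OpenCV 4.12 (cv2) and the standard library are available. Lean on these libraries where they do the work, as an engineer would, in place of code of your own. Each camera call takes 0.05 s, during which the arm holds its last target. There are 200 camera calls.

## Working session

There is one attempt and no reset: what is moved stays moved. The work goes in short steps, Python scripts to look and compute and a tool call to move; the robot and the scene stay as the last step left them, time stands still between calls to the robot, and variables do not carry over. Pictures are saved under pics/ and viewed, at most 14 in all, crops included, and the job is handed in when it is done.

Besides the shell and the picture viewer there is one more tool, called after "Emit:" by a JSON object that holds its "api" and its "payload". send_rows: Moves the arm, as the interface text tells. Its arguments: {"type":"object","properties":{"steps":{"type":"array"},"grip_force":{"type":"number"}},"required":["steps"]}

```bash
mkdir -p pics; cat > h.py <<'E'
import numpy as np, cv2
from plant import readout, cams, workorder
def snap(n,f):
    i=cams.camera_info(n); im=cams.read_camera(n).copy(); cv2.imwrite('pics/'+f+'.png',im)
    np.savez('pics/'+f+'.npz',K=i['mtx'],T=i['cam_to_world']); return im
def px2w(f,u,v,z):
    d=np.load('pics/'+f+'.npz'); T=d['T']; r=T[:3,:3]@np.linalg.solve(d['K'],[u,v,1.]); o=T[:3,3]
    return o+r*(z-o[2])/r[2]
def w2px(f,p):
    d=np.load('pics/'+f+'.npz'); c=np.linalg.inv(d['T'])@np.r_[p,1]; q=d['K']@c[:3]; return q[:2]/q[2]
E
python3 - <<'E'
from h import *
np.set_printoptions(precision=4,suppress=True)
s=readout.observe(); print(s)
for n in ('scene','side','wrist'):
    snap(n,n+'0'); d=np.load(f'pics/{n}0.npz'); print(n,d['K'],d['T'])
E
```

```text
{'t': 0.0, 'q': array([ 89.8748,  22.0902,   0.3794,  -0.0286, -68.4091, -14.8164]), 'dq': array([ 0.0376, -0.0499,  0.0852, -0.0231,  0.027 , -0.0094]), 'joint_efforts': array([  0.001 , -39.2285,  18.8408,   4.1862,  -0.0045,  -0.    ]), 'position': array([0.161 , 0.6035, 0.3028]), 'tcp_rot': array([[ 0.9661, -0.258 , -0.0005],
       [-0.258 , -0.9661, -0.0021],
       [ 0.0001,  0.0021, -1.    ]]), 'contact_force': array([-0.2605, -0.0058,  0.0335]), 'moment': array([ 0.0062, -0.0348, -0.0284]), 'grip_force': 0.0, 'finger_gap': 1.0008654816087534}
scene [[380.4686   0.     327.8631]
 [  0.     380.4686 204.0111]
 [  0.       0.       1.    ]] [[-0.0241  0.7391 -0.6732  1.3777]
 [ 0.9997  0.0155 -0.0188  0.0224]
 [-0.0034 -0.6734 -0.7392  0.9516]
 [ 0.      0.      0.      1.    ]]
side [[438.9772   0.     312.6427]
 [  0.     438.9772 199.0185]
 [  0.       0.       1.    ]] [[ 0.7895 -0.3563  0.4997  0.0184]
 [-0.6134 -0.4862  0.6224 -0.6891]
 [ 0.0212 -0.7979 -0.6024  0.7379]
 [ 0.      0.      0.      1.    ]]
wrist [[341.2117   0.     315.1475]
 [  0.     341.2117 199.0081]
 [  0.       0.       1.    ]] [[-0.2579 -0.9228 -0.2861  0.2336]
 [-0.9662  0.2467  0.075   0.5851]
 [ 0.0013  0.2958 -0.9552  0.3723]
 [ 0.      0.      0.      1.    ]]
```

View pics/scene0.png

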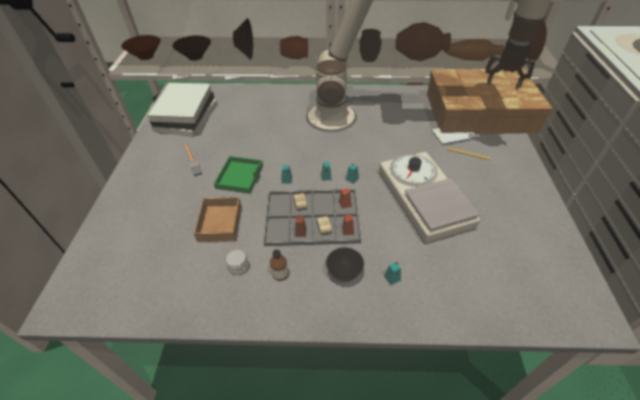

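View pics/side0.png

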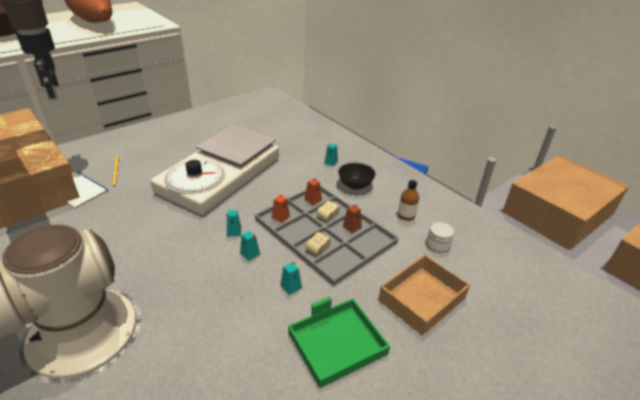

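The scene picture shows three red looms at (345,198), (300,227) and (348,225). Turquoise look-alikes are at (286,174), (326,171), (352,173) and (393,272). There are two bones at (301,201) and (324,225), the green tray at (239,174), the box at (218,219) and the scale at (428,195). The bowl is at (345,264), the bottle at (279,265) and the tin at (236,261).

```bash
python3 - <<'E'
from h import *
np.set_printoptions(precision=4,suppress=True)
for n,u,v,z in [('tray',239,177,.0),('lug',244,159,.05),('box',218,219,.03),('knob',414,162,.09),('plat',442,203,.074),('finds',312,217,.0),('loomA',345,205,0.01),('loomB',300,235,.01),('loomC',348,233,.01),('boneA',301,201,.03),('boneB',324,225,.03)]:
    print(n,px2w('scene0',u,v,z))
for n,u,v,z in [('tray',339,341,.0),('lug',321,306,.05),('box',424,292,.03),('knob',194,168,.09),('plat',237,146,.074),('finds',326,230,.0),('loomA',281,218,0.01),('loomB',353,228,.01),('loomC',314,200,.01),('boneA',318,243,.03),('boneB',328,211,.03)]:
    print(n,px2w('side0',u,v,z))
a=cv2.resize(cv2.imread('pics/scene0.png')[140:260,190:490],None,fx=2.6,fy=2.6,interpolation=2)
b=cv2.resize(cv2.imread('pics/side0.png')[120:390,140:480],None,fx=1,fy=1)
cv2.imwrite('pics/c0.png',a)
E
```

```text
tray [ 0.3856 -0.3268  0.    ]
lug [ 0.344  -0.3074  0.05  ]
box [ 0.6099 -0.3474  0.03  ]
knob [0.3936 0.2888 0.09  ]
plat [0.5668 0.3564 0.074 ]
finds [ 0.5699 -0.0525  0.    ]
loomA [0.5235 0.0558 0.01  ]
loomB [ 0.6527 -0.0853  0.01  ]
loomC [0.6416 0.0644 0.01  ]
boneA [ 0.5269 -0.09    0.03  ]
boneB [ 0.6273 -0.011   0.03  ]
tray [ 0.3893 -0.3213  0.    ]
lug [ 0.388 -0.264  0.05 ]
box [ 0.5955 -0.3529  0.03  ]
knob [0.3842 0.2767 0.09  ]
plat [0.5482 0.3357 0.074 ]
finds [ 0.5775 -0.0507  0.    ]
loomA [0.5057 0.0469 0.01  ]
loomB [ 0.63   -0.0941  0.01  ]
loomC [0.6225 0.0572 0.01  ]
boneA [ 0.51   -0.1015  0.03  ]
boneB [ 0.6061 -0.0219  0.03  ]
```

View pics/c0.png

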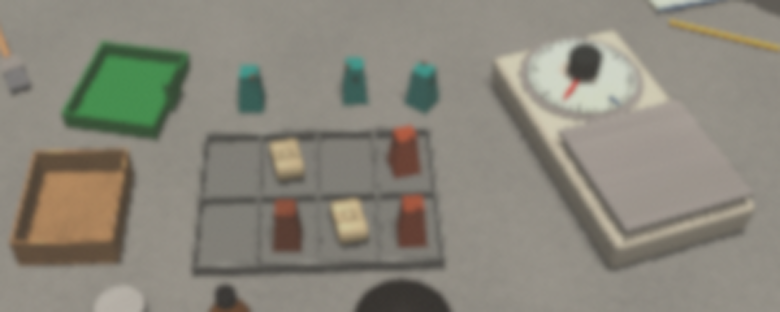

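```bash
cat >> h.py <<'E'
from scipy.spatial.transform import Rotation as Ro
def Rz(yaw):
    c,s=np.cos(np.radians(yaw)),np.sin(np.radians(yaw)); return np.array([[c,s,0],[s,-c,0],[0,0,-1.]])
def plan(*wps,start=None,step=45):
    """wps: (x,y,z of TCP, yaw deg)[, step]; prints rows tool frame"""
    s=readout.observe(); p,R=(s['position'],s['tcp_rot']) if start is None else (np.array(start[:3]),Rz(start[3]))
    for w in wps:
        st=w[4] if len(w)>4 else step
        q=np.array(w[:3]); R2=Rz(w[3]); rv=Ro.from_matrix(R.T@R2).as_rotvec()
        n=max(1,int(np.ceil(max(np.linalg.norm(q-p)*1000/st,np.degrees(np.linalg.norm(rv))/8.3))))
        p0=p; R0=R; acc=[]
        for k in range(n):
            tgt=p0+(q-p0)*(k+1)/n; d=np.round(R.T@(tgt-p)*1000,1); r=np.round(rv/n,3)
            acc.append([float(x) for x in np.r_[d,r]]); p=p+R@d/1000; R=R@Ro.from_rotvec(r).as_matrix()
        print('to',w,n,'rows')
        uniq=all(a==acc[0] for a in acc)
        print(f'  {n} x',acc[0] if max(np.abs(np.array(acc)-acc[0]).max(0))<.11 else acc)
E
python3 - <<'E'
from h import *
s=readout.observe(); print(np.degrees(np.arctan2(s['tcp_rot'][1,0],s['tcp_rot'][0,0])))
plan((.44,.30,.38,-15),(.44,-.1,.38,-15),(.45,-.25,.36,-15))
E
```

```text
-14.951460837777303
to (0.44, 0.3, 0.38, -15) 10 rows
  10 x [34.8, 22.1, -7.7, 0.0, -0.0, 0.0]
to (0.44, -0.1, 0.38, -15) 9 rows
  9 x [11.5, 42.9, 0.1, 0.0, -0.0, 0.0]
to (0.45, -0.25, 0.36, -15) 4 rows
  4 x [12.1, 35.6, 5.1, 0.0, -0.0, 0.0]
```

Emit:
{"api": "send_rows", "payload": {"steps": [[34.8, 22.1, -7.7, 0, 0, 0, 1], [34.8, 22.1, -7.7, 0, 0, 0, 1], [34.8, 22.1, -7.7, 0, 0, 0, 1], [34.8, 22.1, -7.7, 0, 0, 0, 1], [34.8, 22.1, -7.7, 0, 0, 0, 1], [34.8, 22.1, -7.7, 0, 0, 0, 1], [34.8, 22.1, -7.7, 0, 0, 0, 1], [34.8, 22.1, -7.7, 0, 0, 0, 1], [34.8, 22.1, -7.7, 0, 0, 0, 1], [34.8, 22.1, -7.7, 0, 0, 0, 1]]}}

```text
t: 1.15
position: [0.4411, 0.2991, 0.3811]
tcp_rot: [[0.966, -0.258, -0.0], [-0.258, -0.966, -0.0], [-0.0, 0.0, -1.0]]
contact_force: [0.2, 1.2, 0.7]
finger_gap: 0.997
grip_force: 0.0
```

Emit:
{"api": "send_rows", "payload": {"steps": [[0, 0, 0, 0, 0, 0, 1], [0, 0, 0, 0, 0, 0, 1]]}}

```text
t: 1.35
position: [0.4408, 0.2998, 0.3807]
tcp_rot: [[0.966, -0.26, -0.001], [-0.26, -0.966, 0.0], [-0.001, 0.0, -1.0]]
contact_force: [-0.2, 0.6, 0.1]
finger_gap: 1.0
grip_force: 0.0
```

```bash
python3 - <<'E'
from h import *
im=snap('wrist','w1')
E
```

Emit:
{"api": "send_rows", "payload": {"steps": [[11.5, 42.9, 0, 0, 0, 0, 1], [11.5, 42.9, 0, 0, 0, 0, 1], [11.5, 42.9, 0, 0, 0, 0, 1], [11.5, 42.9, 0, 0, 0, 0, 1], [11.5, 42.9, 0, 0, 0, 0, 1], [11.5, 42.9, 0, 0, 0, 0, 1], [11.5, 42.9, 0, 0, 0, 0, 1], [11.5, 42.9, 0, 0, 0, 0, 1], [11.5, 42.9, 0, 0, 0, 0, 1]]}}

```text
t: 2.3
position: [0.4404, -0.0996, 0.3808]
tcp_rot: [[0.967, -0.255, 0.0], [-0.255, -0.967, 0.0], [-0.0, -0.0, -1.0]]
contact_force: [1.4, 0.4, 1.2]
finger_gap: 1.001
grip_force: 0.0
```

Emit:
{"api": "send_rows", "payload": {"steps": [[12, 35.6, 2, 0, 0, 0, 1], [12, 35.6, 2, 0, 0, 0, 1], [12, 35.6, 2, 0, 0, 0, 1], [0, 0, 0, 0, 0, 0, 1], [0, 0, 0, 0, 0, 0, 1]]}}

```text
t: 2.8
position: [0.4482, -0.2112, 0.3741]
tcp_rot: [[0.966, -0.258, -0.002], [-0.258, -0.966, 0.001], [-0.002, -0.0, -1.0]]
contact_force: [0.7, -0.3, -0.3]
finger_gap: 1.002
grip_force: 0.0
```

```bash
python3 - <<'E'
from h import *
im=snap('wrist','w2')
a=cv2.imread('pics/w1.png')
cv2.imwrite('pics/c1.png',np.vstack([cv2.resize(a,(480,300),interpolation=3),cv2.resize(im,(480,300),interpolation=3)]))
print(readout.observe()['position'])
E
```

```text
[ 0.44820283 -0.2106805   0.37448941]
```

View pics/c1.png

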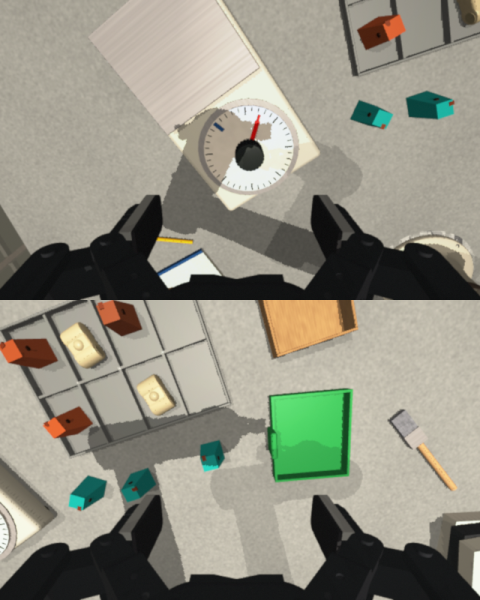

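```bash
cat >> h.py <<'E'
from scipy.optimize import minimize
def box(x0,x1,y0,y1,z0,z1): return np.array([[x,y,z] for x in(x0,x1) for y in(y0,y1) for z in(z0,z1)])
TRAY=[box(-.075,.075,-.065,.065,0,.028),box(-.022,.022,.062,.072,0,.056)]
BOX=[box(-.075,.075,-.06,.06,0,.045)]
def frus(a,b,h): return np.vstack([[[x*a/2,y*a/2,0] for x in(-1,1) for y in(-1,1)],[[x*b/2,y*b/2,h] for x in(-1,1) for y in(-1,1)]])
LOOM=[frus(.036,.024,.062)]
a=np.linspace(0,2*np.pi,24,endpoint=False)
BONE=[np.array([[ .015*np.sign(np.cos(t))+.015*np.cos(t),y,.015+.015*np.sin(t)] for t in a for y in(-.018,.018)])]
S=8
def sil(f,model,x,y,yaw,z,shape):
    d=np.load('pics/'+f+'.npz'); c,s=np.cos(yaw),np.sin(yaw); Rm=np.array([[c,-s,0],[s,c,0],[0,0,1]])
    m=np.zeros(shape,np.uint8); Ti=np.linalg.inv(d['T'])
    for P in model:
        W=P@Rm.T+[x,y,z]; C=W@Ti[:3,:3].T+Ti[:3,3]; q=C@d['K'].T; q=q[:,:2]/q[:,2:]
        cv2.fillConvexPoly(m,cv2.convexHull(np.round(q*256).astype(np.int32)),255,cv2.LINE_AA,8)
    return m
def fit(f,mask,model,x,y,yaw,z):
    M=cv2.GaussianBlur(mask.astype(np.float32)/255,(0,0),1)
    def cost(p):
        m=cv2.GaussianBlur(sil(f,model,p[0]/100,p[1]/100,p[2]/10,z,mask.shape).astype(np.float32)/255,(0,0),1)
        return np.abs(m-M).sum()/M.sum()
    best=None
    for dy in (0,):
        r=minimize(cost,[x*100,y*100,yaw*10],method='Nelder-Mead',options=dict(initial_simplex=np.array([[x*100,y*100,yaw*10],[x*100+2,y*100,yaw*10],[x*100,y*100+2,yaw*10],[x*100,y*100,yaw*10+3]]),maxiter=300,xatol=.005,fatol=1e-4))
    return r.x[0]/100,r.x[1]/100,np.degrees(r.x[2]/10),r.fun
def comps(im,kind,amin=80):
    h=cv2.cvtColor(im,cv2.COLOR_BGR2HSV); H,Sa,V=[h[...,i].astype(int) for i in range(3)]
    m={'green':(H>50)&(H<75)&(Sa>120),'red':((H<9)|(H>175))&(Sa>110)&(V>40),'bone':(H>17)&(H<32)&(Sa>50)&(V>95),'box':(H>=9)&(H<18)&(Sa>90)}[kind]
    n,L,st,ce=cv2.connectedComponentsWithStats(cv2.morphologyEx(m.astype(np.uint8)*255,cv2.MORPH_CLOSE,np.ones((5,5))))
    return [((L==i).astype(np.uint8)*255,ce[i],st[i]) for i in range(1,n) if st[i][4]>amin]
E
python3 - <<'E'
from h import *
im=cv2.imread('pics/w2.png')
for k in('green','red','bone','box'):
    for m,c,s in comps(im,k): print(k,c.round(),s, px2w('w2',*c,.02).round(3))
m=max(comps(im,'green'),key=lambda t:t[2][4])[0]
for y in(0,-.15,.15): print(fit('w2',m,TRAY,.39,-.325,y,0))
a=cv2.imread('pics/w1.png')[0:300,100:440]; cv2.imwrite('pics/c2.png',cv2.resize(a,None,fx=2,fy=2,interpolation=2))
E
```

```text
green [414. 179.] [  357   119   113   123 12326] [ 0.386 -0.324  0.02 ]
red [158.  23.] [ 128    0   61   48 1395] [ 0.638 -0.079  0.02 ]
red [41. 70.] [   0   52   76   39 1949] [0.628 0.072 0.02 ]
red [ 95. 163.] [  58  143   65   42 1238] [0.511 0.06  0.02 ]
bone [109.  60.] [  79   30   61   61 2095] [ 0.617 -0.008  0.02 ]
bone [207. 127.] [ 182   99   52   55 1644] [ 0.517 -0.092  0.02 ]
bone [584. 222.] [560 192  49  61 351] [ 0.271 -0.532  0.02 ]
box [159.  22.] [ 128    0   61   47 1886] [ 0.639 -0.08   0.02 ]
box [407.  30.] [ 344    0  134   77 7320] [ 0.559 -0.347  0.02 ]
box [37. 70.] [   0   52   77   39 1969] [0.628 0.077 0.02 ]
box [ 90. 164.] [  57  142   64   43 1391] [0.512 0.067 0.02 ]
box [582. 222.] [557 191  52  63 718] [ 0.271 -0.529  0.02 ]
(np.float64(0.38051809718337026), np.float64(-0.32176388589028265), np.float64(-9.745315474177797), np.float64(0.05568236485123634))
(np.float64(0.3803756264423454), np.float64(-0.3218510301441795), np.float64(-9.650585918982967), np.float64(0.05570606142282486))
(np.float64(0.3804526623053778), np.float64(-0.3217482891836822), np.float64(-9.702934082699269), np.float64(0.05569598078727722))
```

View pics/c2.png

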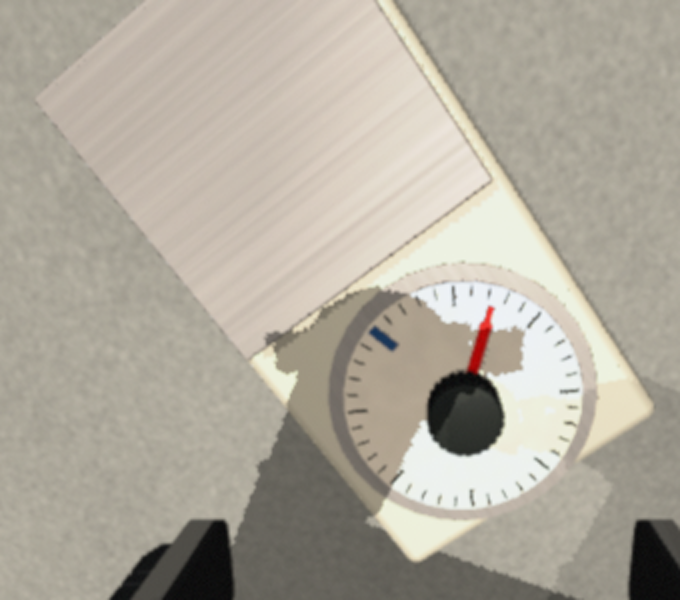

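```bash
python3 - <<'E'
from h import *
np.set_printoptions(precision=4,suppress=True)
A,B,C=[px2w('w1',u/2+100,v/2,.074)[:2] for u,v in((38,100),(250,357),(492,180))]
print(A,B,C,np.linalg.norm(A-B),np.linalg.norm(B-C),'centre',(A+C)/2)
ex=A-B; ey=C-B; print('yaw x',np.degrees(np.arctan2(ex[1],ex[0])),np.degrees(np.arctan2(ey[1],ey[0])))
k=px2w('w1',465/2+100,413/2,.096); print('knob',k)
d=px2w('w1',462/2+100,400/2,.066); print('dial centre',d)
for n,u,v in(('ptr',490,308),('zero',384,338)):
    p=px2w('w1',u/2+100,v/2,.07); e=p[:2]-k[:2]; print(n,p,np.linalg.norm(e),np.degrees(np.arctan2(e[1],e[0])))
# lug check
c,s=np.cos(np.radians(-9.7)),np.sin(np.radians(-9.7))
im=cv2.imread('pics/w2.png')
L=np.array([.3805-s*.067,-.3218+c*.067]); print('lug',L,w2px('w2',np.r_[L,.056]))
m=sil('w2',TRAY,.3805,-.3218,np.radians(-9.7),0,im.shape[:2])
cn,_=cv2.findContours(m,0,2); cv2.drawContours(im,cn,-1,(0,0,255),1)
cv2.circle(im,tuple(w2px('w2',np.r_[L,.056]).astype(int)),2,(255,0,0),-1)
cv2.imwrite('pics/c3.png',cv2.resize(im[100:260,330:500],None,fx=3,fy=3))
E
```

```text
[0.6056 0.4629] [0.4507 0.4039] [0.5079 0.2492] 0.16573989112530652 0.1649547967742291 centre [0.5567 0.3561]
yaw x 20.85228662353362 -69.69078953048368
knob [0.394  0.2938 0.096 ]
dial centre [0.3922 0.2945 0.066 ]
ptr [0.4417 0.2659 0.07  ] 0.055221371583756486 -30.232712615456084
zero [0.4407 0.3281 0.07  ] 0.05793922971572907 36.30885809064158
lug [ 0.3918 -0.2558] [364.6137 196.8008]
```

View pics/c3.png

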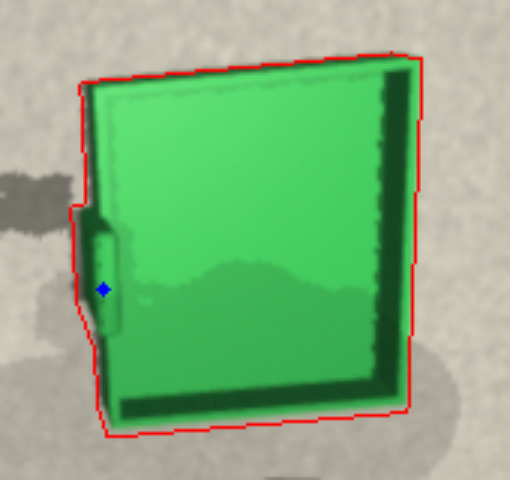

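The tray outline fits to about 1 px. The scale's lengths come out 3% short, so I'll check for a camera height offset with the tray.

```bash
python3 - <<'E'
from h import *
im=cv2.imread('pics/w2.png')
m=max(comps(im,'green'),key=lambda t:t[2][4])[0]
for z in(-.02,-.01,-.005,0,.005): print(z,np.round(fit('w2',m,TRAY,.381,-.322,-.17,z),4))
im=cv2.imread('pics/scene0.png');m=max(comps(im,'green'),key=lambda t:t[2][4])[0]
print(np.round(fit('scene0',m,TRAY,.381,-.322,-.17,0),4))
im=cv2.imread('pics/side0.png');m=max(comps(im,'green'),key=lambda t:t[2][4])[0]
print(np.round(fit('side0',m,TRAY,.381,-.322,-.17,0),4))
plan((.392,-.262,.2,-100+0),(.392,-.2555,.12,-100))
print(readout.observe()['q'])
E
```

```text
-0.02 [  0.3757  -0.3283 -10.0847   0.0318]
-0.01 [ 0.3788 -0.3255 -9.8286  0.0131]
-0.005 [ 0.3797 -0.3239 -9.4563  0.0339]
0 [ 0.3805 -0.322  -9.8015  0.0558]
0.005 [ 0.3815 -0.3197 -9.8411  0.0783]
[ 0.3604 -0.329  14.9331  1.152 ]
[ 0.3868 -0.3201 -9.9513  0.1111]
to (0.392, -0.262, 0.2, -100) 11 rows
  11 x [[-3.7, 5.8, 15.9, 0.0, 0.0, 0.135], [-2.9, 6.3, 15.8, 0.0, 0.0, 0.135], [-2.1, 6.6, 15.9, 0.0, 0.0, 0.135], [-1.1, 6.8, 15.9, 0.0, 0.0, 0.135], [-0.2, 6.9, 15.8, 0.0, 0.0, 0.135], [0.7, 6.9, 15.9, 0.0, 0.0, 0.135], [1.7, 6.7, 15.9, 0.0, 0.0, 0.135], [2.5, 6.4, 15.8, 0.0, 0.0, 0.135], [3.4, 6.1, 15.9, 0.0, 0.0, 0.135], [4.2, 5.5, 15.9, 0.0, 0.0, 0.135], [4.8, 4.9, 15.8, 0.0, 0.0, 0.135]]
to (0.392, -0.2555, 0.12, -100) 2 rows
  2 x [-3.2, 0.5, 40.0, 0.0, 0.0, 0.0]
[-6.36109636e+00  6.63381467e+00 -1.01891512e+01 -1.98910662e-02
 -7.32294677e+01  8.14902078e+01]
```

```bash
python3 - <<'E'
from h import *
plan((.391,-.257,.24,-9.8))
E
```

```text
to (0.391, -0.257, 0.24, -9.8) 4 rows
  4 x [[-10.8, 14.9, 33.6, -0.0, 0.0, -0.022], [-11.2, 14.6, 33.7, -0.0, 0.0, -0.022], [-11.4, 14.4, 33.6, -0.0, 0.0, -0.022], [-11.8, 14.1, 33.6, -0.0, 0.0, -0.022]]
```

Emit:
{"api": "send_rows", "payload": {"steps": [[-10.8, 14.9, 33.6, 0, 0, -0.022, 1], [-11.2, 14.6, 33.7, 0, 0, -0.022, 1], [-11.4, 14.4, 33.6, 0, 0, -0.022, 1], [-11.8, 14.1, 33.6, 0, 0, -0.022, 1], [0, 0, 0, 0, 0, 0, 0.6], [0, 0, 0, 0, 0, 0, 0.6]], "grip_force": 60}}

```text
t: 3.45
position: [0.3918, -0.2572, 0.2411]
tcp_rot: [[0.985, -0.17, 0.0], [-0.17, -0.985, -0.001], [0.001, 0.001, -1.0]]
contact_force: [0.8, -0.4, 0.7]
finger_gap: 0.694
grip_force: 0.0
```

```bash
python3 - <<'E'
from h import *
im=snap('wrist','w3'); print(readout.observe()['position'])
m=max(comps(im,'green'),key=lambda t:t[2][4]); print(m[2]); m=m[0]
for z in(-.015,-.01,-.005,0): print(z,np.round(fit('w3',m,TRAY,.381,-.322,-.17,z),4))
d=dict(np.load('pics/w3.npz'))
for g in (1.01,1.02,1.03,1.04):
    K=d['K'].copy(); 
    for f in('w2','w3'):
        e=np.load(f'pics/{f}.npz'); K=e['K'].copy(); K[0,0]*=1/g;K[1,1]*=1/g; np.savez(f'pics/{f}f.npz',K=K,T=e['T'])
        mm=max(comps(cv2.imread(f'pics/{f}.png'),'green'),key=lambda t:t[2][4])[0]
        print(f,g,np.round(fit(f+'f',mm,TRAY,.381,-.322,-.17,0),4))
E
```

```text
[ 0.39262647 -0.25736149  0.24207442]
[  311    92   171   171 25982]
-0.015 [ 0.38   -0.3278 -9.266   0.0585]
-0.01 [ 0.3801 -0.3254 -9.6199  0.0338]
-0.005 [ 0.3808 -0.3241 -9.602   0.016 ]
0 [ 0.3812 -0.3228 -9.1287  0.0453]
w2 1.01 [ 0.3811 -0.3237 -9.8941  0.0378]
w3 1.01 [ 0.3817 -0.3237 -9.3021  0.0274]
w2 1.02 [ 0.3815 -0.3256 -9.7013  0.0201]
w3 1.02 [ 0.3822 -0.3245 -9.5798  0.0149]
w2 1.03 [ 3.8170e-01 -3.2710e-01 -9.6336e+00  8.8000e-03]
w3 1.03 [ 0.3828 -0.3255 -9.311   0.0258]
w2 1.04 [ 0.3818 -0.3285 -9.5973  0.0166]
w3 1.04 [ 0.3834 -0.327  -9.3789  0.0387]
```

View pics/w3.png

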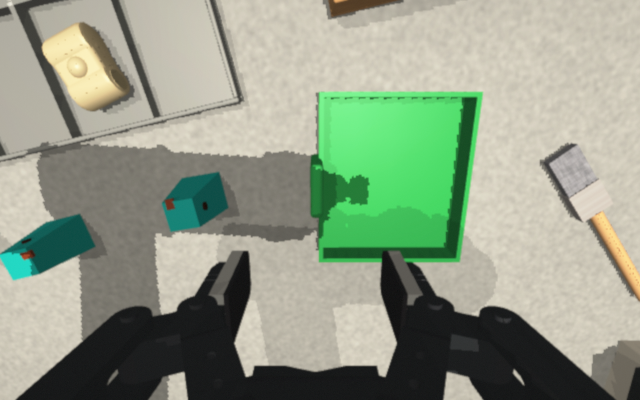

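```bash
sed -i "s|^    i=cams.camera_info(n); |    i=cams.camera_info(n); i['mtx']=np.array(i['mtx'],float); g=1.025 if n=='wrist' else 1; i['mtx'][0,0]/=g; i['mtx'][1,1]/=g; |" h.py
python3 - <<'E'
from h import *
np.set_printoptions(precision=4,suppress=True)
for f in('w1','w2','w3'):
    e=dict(np.load(f'pics/{f}.npz')); K=e['K']; K[0,0]/=1.025;K[1,1]/=1.025; np.savez(f'pics/{f}.npz',K=K,T=e['T'])
print('lug',px2w('w3',316.5,187,.056))
A,B,C=[px2w('w1',u/2+100,v/2,.074)[:2] for u,v in((38,100),(250,357),(492,180))]
print(np.linalg.norm(A-B),np.linalg.norm(B-C),'centre',(A+C)/2)
print('knob',px2w('w1',465/2+100,413/2,.096))
plan((.3925,-.2585,.15,-9.6),(.3925,-.2585,.1,-9.6))
E
```

```text
lug [ 0.3978 -0.2584  0.056 ]
0.16917387728696032 0.16882554342487763 centre [0.5602 0.357 ]
knob [0.3937 0.2933 0.096 ]
to (0.3925, -0.2585, 0.15, -9.6) 3 rows
  3 x [-0.1, 0.4, 30.7, 0.0, -0.001, -0.001]
to (0.3925, -0.2585, 0.1, -9.6) 2 rows
  2 x [-0.0, -0.0, 25.0, 0.001, -0.0, -0.0]
```

Emit:
{"api": "send_rows", "payload": {"steps": [[1, 0.4, 30.7, 0, 0, 0, 0.6], [1, 0.4, 30.7, 0, 0, 0, 0.6], [1, 0.4, 30.7, 0, 0, 0, 0.6], [0, 0, 25, 0, 0, 0, 0.6], [0, 0, 25, 0, 0, 0, 0.6], [0, 0, 0, 0, 0, 0, 0.4], [0, 0, 0, 0, 0, 0, 0.2], [0, 0, 0, 0, 0, 0, 0], [0, 0, 0, 0, 0, 0, 0], [0, 0, 0, 0, 0, 0, 0]], "grip_force": 70}}

```text
t: 4.5
position: [0.3955, -0.2597, 0.1004]
tcp_rot: [[0.985, -0.171, 0.005], [-0.171, -0.985, -0.001], [0.005, 0.001, -1.0]]
contact_force: [1.8, 4.6, 7.0]
finger_gap: 0.104
grip_force: 69.6
```

Emit:
{"api": "send_rows", "payload": {"steps": [[0, 0, 0, 0, 0, 0, 0], [0, 0, 0, 0, 0, 0, 0], [0, 0, 0, 0, 0, 0, 0]]}}

```text
t: 4.8
position: [0.3955, -0.2597, 0.1003]
tcp_rot: [[0.985, -0.171, 0.005], [-0.171, -0.985, -0.001], [0.005, 0.001, -1.0]]
contact_force: [1.1, 4.7, 7.6]
finger_gap: 0.103
grip_force: 69.6
```

```bash
python3 - <<'E'
from h import *
plan((.3955,-.26,.28,-9.8,40),(.48,.05,.29,5,40),(.5373,.4197,.28,20.7,40),(.5373,.4197,.185,20.7,30))
E
```

```text
to (0.3955, -0.26, 0.28, -9.8, 40) 5 rows
  5 x [[0.2, 0.1, -35.9, 0.0, -0.001, -0.0], [0.2, 0.1, -36.0, 0.0, -0.001, -0.0], [0.1, 0.0, -35.9, 0.0, -0.001, -0.0], [0.1, 0.1, -35.9, 0.0, -0.001, -0.0], [0.0, 0.1, -35.9, 0.0, -0.001, -0.0]]
to (0.48, 0.05, 0.29, 5, 40) 9 rows
  9 x [[3.4, -35.5, -1.1, 0.0, -0.0, -0.029], [4.4, -35.5, -1.2, 0.0, -0.0, -0.029], [5.4, -35.3, -1.1, 0.0, -0.0, -0.029], [6.4, -35.1, -1.1, 0.0, -0.0, -0.029], [7.5, -34.9, -1.2, 0.0, -0.0, -0.029], [8.5, -34.7, -1.1, 0.0, -0.0, -0.029], [9.5, -34.4, -1.1, 0.0, -0.0, -0.029], [10.4, -34.1, -1.2, 0.0, -0.0, -0.029], [11.5, -33.8, -1.1, 0.0, -0.0, -0.029]]
to (0.5373, 0.4197, 0.28, 20.7, 40) 10 rows
  10 x [[9.0, -36.3, 1.0, 0.0, -0.0, -0.027], [10.0, -36.1, 1.0, 0.0, -0.0, -0.027], [10.9, -35.7, 0.9, 0.0, -0.0, -0.027], [12.0, -35.5, 1.0, 0.0, -0.0, -0.027], [12.8, -35.1, 1.0, 0.0, -0.0, -0.027], [13.8, -34.8, 1.0, 0.0, -0.0, -0.027], [14.8, -34.4, 0.9, 0.0, -0.0, -0.027], [15.7, -34.0, 1.0, 0.0, -0.0, -0.027], [16.5, -33.5, 1.0, 0.0, -0.0, -0.027], [17.5, -33.1, 1.0, 0.0, -0.0, -0.027]]
to (0.5373, 0.4197, 0.185, 20.7, 30) 4 rows
  4 x [0.0, -0.0, 23.7, 0.0, -0.0, -0.0]
```

Emit:
{"api": "send_rows", "payload": {"steps": [[0, 0, -10, 0, 0, 0, 0], [0, 0, -25, 0, 0, 0, 0], [0, 0, -36, 0, 0, 0, 0], [0, 0, -36, 0, 0, 0, 0], [0, 0, -36, 0, 0, 0, 0], [0, 0, -26, 0, 0, 0, 0], [0, 0, -11, 0, 0, 0, 0]]}}

```text
t: 5.5
position: [0.3937, -0.2599, 0.2815]
tcp_rot: [[0.985, -0.172, 0.005], [-0.172, -0.985, -0.001], [0.005, 0.0, -1.0]]
contact_force: [0.2, -0.7, -2.9]
finger_gap: 0.104
grip_force: 68.4
```

Emit:
{"api": "send_rows", "payload": {"steps": [[3.4, -35.5, -1.1, 0, 0, -0.029, 0], [4.4, -35.5, -1.2, 0, 0, -0.029, 0], [5.4, -35.3, -1.1, 0, 0, -0.029, 0], [6.4, -35.1, -1.1, 0, 0, -0.029, 0], [7.5, -34.9, -1.2, 0, 0, -0.029, 0], [8.5, -34.7, -1.1, 0, 0, -0.029, 0], [9.5, -34.4, -1.1, 0, 0, -0.029, 0], [10.4, -34.1, -1.2, 0, 0, -0.029, 0], [11.5, -33.8, -1.1, 0, 0, -0.029, 0]]}}

```text
t: 6.4
position: [0.4778, 0.0514, 0.2875]
tcp_rot: [[0.996, 0.089, -0.003], [0.089, -0.996, -0.0], [-0.003, 0.0, -1.0]]
contact_force: [0.9, -0.3, -1.7]
finger_gap: 0.105
grip_force: 68.8
```

Emit:
{"api": "send_rows", "payload": {"steps": [[9.0, -36.3, 1, 0, 0, -0.027, 0], [10.0, -36.1, 1, 0, 0, -0.027, 0], [10.9, -35.7, 1, 0, 0, -0.027, 0], [12.0, -35.5, 1, 0, 0, -0.027, 0], [12.8, -35.1, 1, 0, 0, -0.027, 0], [13.8, -34.8, 1, 0, 0, -0.027, 0], [14.8, -34.4, 1, 0, 0, -0.027, 0], [15.7, -34.0, 1, 0, 0, -0.027, 0], [16.5, -33.5, 1, 0, 0, -0.027, 0], [17.5, -33.1, 1, 0, 0, -0.027, 0]]}}

```text
t: 7.4
position: [0.5358, 0.4208, 0.2767]
tcp_rot: [[0.936, 0.351, -0.003], [0.351, -0.936, -0.002], [-0.003, 0.001, -1.0]]
contact_force: [0.5, -0.5, -1.4]
finger_gap: 0.099
grip_force: 68.8
```

Emit:
{"api": "send_rows", "payload": {"steps": [[0, 0, 0, 0, 0, 0, 0], [0, 0, 0, 0, 0, 0, 0], [0, 0, 0, 0, 0, 0, 0]]}}

```text
t: 7.7
position: [0.5359, 0.4189, 0.2775]
tcp_rot: [[0.937, 0.35, -0.002], [0.35, -0.937, -0.002], [-0.002, 0.001, -1.0]]
contact_force: [-0.9, -0.7, -2.4]
finger_gap: 0.104
grip_force: 68.9
```

```bash
python3 - <<'E'
from h import *
im=snap('wrist','w4'); s=readout.observe();print(s['position'],s['finger_gap'],s['contact_force'],np.degrees(np.arctan2(s['tcp_rot'][1,0],s['tcp_rot'][0,0])))
sd=snap('side','s4')
cv2.imwrite('pics/c4.png',np.vstack([cv2.resize(im,(480,300),interpolation=3),cv2.resize(sd[50:230,120:408],(480,300))]))
m=max(comps(im,'green'),key=lambda t:t[2][4])[0]
for z in(.17,.18,.19): print(z,np.round(fit('w4',m,TRAY,.561,.357,.36,z),4))
E
```

```text
[0.53610601 0.41870195 0.27807282] 0.10402489490321765 [ 2.75905081e-01 -1.95142836e-04 -1.58343573e+00] 20.461256827529866
0.17 [ 0.5594  0.3494 20.5479  0.2788]
0.18 [ 0.5571  0.3563 20.4365  0.2945]
0.19 [ 0.5572  0.3561 20.4433  0.3898]
```

View pics/c4.png

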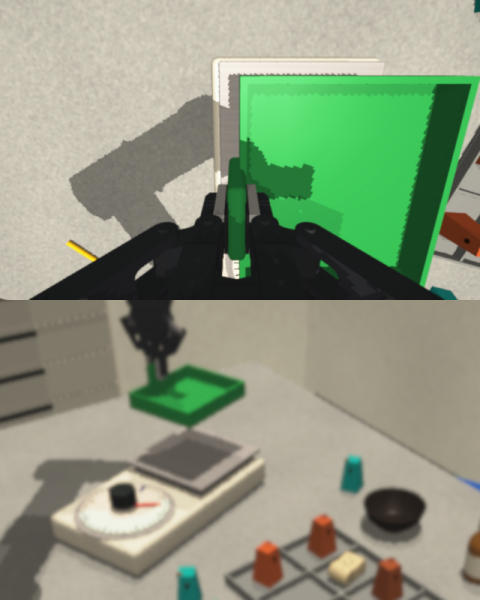

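Emit:
{"api": "send_rows", "payload": {"steps": [[3.5, -1, 10, 0, 0, 0, 0], [0, 0, 25, 0, 0, 0, 0], [0, 0, 30, 0, 0, 0, 0], [0, 0, 20, 0, 0, 0, 0], [0, 0, 8, 0, 0, 0, 0], [0, 0, 4, 0, 0, 0, 0], [0, 0, 3, 0, 0, 0, 0], [0, 0, 1.5, 0, 0, 0, 0], [0, 0, 0, 0, 0, 0, 0], [0, 0, 0, 0, 0, 0, 0]]}}

```text
t: 8.8
position: [0.5394, 0.4223, 0.1779]
tcp_rot: [[0.936, 0.351, 0.001], [0.351, -0.936, 0.001], [0.001, -0.001, -1.0]]
contact_force: [-0.1, 0.7, -2.1]
finger_gap: 0.104
grip_force: 69.0
```

Emit:
{"api": "send_rows", "payload": {"steps": [[0, 1, 1, 0, 0, 0, 0], [0, 0, 1, 0, 0, 0, 0], [0, 0, 1, 0, 0, 0, 0], [0, 0, 1, 0, 0, 0, 0], [0, 0, 0, 0, 0, 0, 0], [0, 0, 0, 0, 0, 0, 0]]}}

```text
t: 9.4
position: [0.5396, 0.4214, 0.1735]
tcp_rot: [[0.936, 0.351, 0.001], [0.351, -0.936, 0.0], [0.001, -0.0, -1.0]]
contact_force: [-2.1, 0.3, 0.5]
finger_gap: 0.111
grip_force: 46.9
```

Emit:
{"api": "send_rows", "payload": {"steps": [[0, 0, 0.5, 0, 0, 0, 0], [0, 0, 0, 0, 0, 0, 0], [0, 0, 0, 0, 0, 0, 0.15], [0, 0, 0, 0, 0, 0, 0.25], [0, 0, 0, 0, 0, 0, 0.35], [0, 0, 0, 0, 0, 0, 0.35], [0, 0, -20, 0, 0, 0, 0.35], [0, 0, -40, 0, 0, 0, 0.35], [0, 0, -40, 0, 0, 0, 0.35], [0, 0, -45, 0, 0, 0, 0.5]], "grip_force": 70}}

```text
t: 10.4
position: [0.5393, 0.4207, 0.3181]
tcp_rot: [[0.937, 0.35, -0.002], [0.35, -0.937, -0.002], [-0.002, 0.001, -1.0]]
contact_force: [0.8, 0.1, -0.0]
finger_gap: 0.493
grip_force: 0.0
```

```bash
python3 - <<'E'
from h import *
plan((.43,.33,.36,-15))
print(readout.observe()['q'])
E
```

```text
to (0.43, 0.33, 0.36, -15) 5 rows
  5 x [[-26.8, 9.3, -8.3, 0.0, 0.0, 0.124], [-25.5, 12.6, -8.3, 0.0, 0.0, 0.124], [-23.7, 15.7, -8.4, 0.0, 0.0, 0.124], [-21.7, 18.5, -8.3, 0.0, 0.0, 0.124], [-19.1, 20.9, -8.3, 0.0, 0.0, 0.124]]
[ 5.14679325e+01  2.74896208e+01  1.11733589e+01 -1.28266932e-02
 -7.38085520e+01  5.90532336e+01]
```

```bash
python3 - <<'E'
from h import *
plan((.394,.2935,.31,85,45))
E
```

```text
to (0.394, 0.2935, 0.31, 85, 45) 8 rows
  8 x [[-22.6, 8.5, 1.1, -0.0, 0.0, -0.141], [-23.5, 5.3, 1.0, -0.0, 0.0, -0.141], [-24.1, 1.9, 1.1, -0.0, 0.0, -0.141], [-24.1, -1.5, 1.1, -0.0, 0.0, -0.141], [-23.6, -4.8, 1.0, -0.0, 0.0, -0.141], [-22.8, -8.2, 1.1, -0.0, 0.0, -0.141], [-21.3, -11.2, 1.0, -0.0, 0.0, -0.141], [-19.6, -14.2, 1.1, -0.0, 0.0, -0.141]]
```

Emit:
{"api": "send_rows", "payload": {"steps": [[-22.6, 8.5, 1, 0, 0, -0.141, 0.8], [-23.5, 5.3, 1, 0, 0, -0.141, 0.8], [-24.1, 1.9, 1, 0, 0, -0.141, 0.8], [-24.1, -1.5, 1, 0, 0, -0.141, 0.8], [-23.6, -4.8, 1, 0, 0, -0.141, 0.8], [-22.8, -8.2, 1, 0, 0, -0.141, 0.8], [-21.3, -11.2, 1, 0, 0, -0.141, 0.8], [-19.6, -14.2, 1, 0, 0, -0.141, 0.8], [0, 0, 0, 0, 0, 0, 0.8], [0, 0, 0, 0, 0, 0, 0.8]]}}

```text
t: 11.4
position: [0.3943, 0.2938, 0.3101]
tcp_rot: [[0.086, 0.996, 0.001], [0.996, -0.086, 0.001], [0.001, 0.001, -1.0]]
contact_force: [0.1, 0.2, 0.5]
finger_gap: 0.801
grip_force: 0.0
```

```bash
python3 - <<'E'
from h import *
im=snap('wrist','w5'); s=readout.observe();print(s['position'],np.degrees(np.arctan2(s['tcp_rot'][1,0],s['tcp_rot'][0,0])))
m=max(comps(im,'green'),key=lambda t:t[2][4]);print(m[2])
print(np.round(fit('w5',m[0],TRAY,.561,.357,.36,.073),4))
cv2.imwrite('pics/c5.png',cv2.resize(im[0:300],None,fx=1.25,fy=1.25,interpolation=2))
E
```

```text
[0.39466903 0.29423374 0.30994547] 85.0907132273863
[  394     0   239   201 33093]
[5.64300e-01 3.60900e-01 2.03594e+01 7.20000e-03]
```

View pics/c5.png

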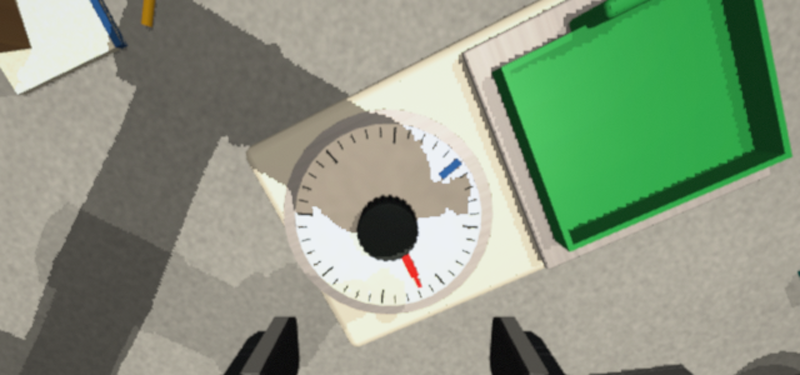

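```bash
python3 - <<'E'
from h import *
np.set_printoptions(precision=4,suppress=True)
P,Q=[px2w('w5',u/1.25,v/1.25,.073)[:2] for u,v in((462,52),(547,268))]
e=P-Q; L=np.linalg.norm(e); ex=np.array([e[1],-e[0]])/L; ex=ex*np.sign(ex[0])
print(P,Q,L,'x yaw',np.degrees(np.arctan2(ex[1],ex[0])),'centre',(P+Q)/2+.085*ex)
k=px2w('w5',387/1.25,225/1.25,.096); print('knob',k)
# dial centre via ticks/rim ellipse: rim top/bottom/left/right
d=px2w('w5',388/1.25,215/1.25,.068); print('dialc',d)
for c in(k,d):
  a=[]
  for n,u,v in(('ptr',421,289),('zero',451,169)):
    p=px2w('w5',u/1.25,v/1.25,.069); e=p[:2]-c[:2]; a.append(np.degrees(np.arctan2(e[1],e[0]))); print(n,p,np.linalg.norm(e),a[-1])
  print('cw turn',a[1]-a[0])
E
```

```text
[0.45   0.4101] [0.5105 0.25  ] 0.17116898530396057 x yaw 20.7058517208909 centre [0.5598 0.3601]
knob [0.3897 0.3008 0.096 ]
dialc [0.3902 0.3017 0.068 ]
ptr [0.4112 0.2391 0.069 ] 0.06535637570772075 -70.79666940774204
zero [0.4396 0.3325 0.069 ] 0.05906969753062587 32.40065012545846
cw turn 103.1973195332005
ptr [0.4112 0.2391 0.069 ] 0.06607893429501337 -71.4207059218374
zero [0.4396 0.3325 0.069 ] 0.058207413507624206 31.873675189263732
cw turn 103.29438111110113
```

```bash
cat > cal.py <<'E'
from h import *
from scipy.optimize import least_squares
np.set_printoptions(precision=4,suppress=True)
h=.085
loc={'A':(.17,.085,.074),'B':(0,.085,.074),'C':(0,-.085,.074),'K':(-.095,0,.096)} # A: x=.17 far corner
loc['A']=(.17,.085,.074); 
obs=[('w1','A',38/2+100,50.),('w1','B',225,178.5),('w1','C',346,90),('w1','K',332.5,206.5),('w5','B',462/1.25,52/1.25),('w5','C',547/1.25,268/1.25),('w5','K',387/1.25,225/1.25)]
D={f:np.load(f'pics/{f}.npz') for f in('w1','w5')}
def res(p,full=True):
    x,y,th,g,rx,ry,dx,dy,dz=p; r=[]
    c,s=np.cos(th),np.sin(th)
    for f,n,u,v in obs:
        l=loc[n]; W=np.array([x+c*l[0]-s*l[1],y+s*l[0]+c*l[1],l[2]-(.001 if f=='w5' and n!='K' else 0)])
        T=D[f]['T']; C=T[:3,:3].T@(W-T[:3,3]); C=Ro.from_rotvec([rx,ry,0]).apply(C)+[dx,dy,dz]
        K=D[f]['K']; f0=K[0,0]*1.025*g; r+=[f0*C[0]/C[2]+K[0,2]-u,f0*C[1]/C[2]+K[1,2]-v]
    if full: r+=[(g-1)/.01,rx/.01,ry/.01,dx/.003,dy/.003,dz/.003]
    return np.array(r)
s=least_squares(res,[.475,.327,.36,1,0,0,0,0,0]); p=s.x
print(p,np.degrees(p[2])); print(res(p,False).reshape(-1,2))
x,y,th=p[:3]; e=np.array([np.cos(th),np.sin(th)]); print('plat',np.r_[x,y]+.085*e,'knob',np.r_[x,y]-.095*e)
E
python3 cal.py
```

```text
[ 0.4789  0.3288  0.3544  0.9879 -0.0007  0.0058 -0.0012 -0.0028  0.0035] 20.307606056291995
[[ 0.4131 -0.7547]
 [-0.4075  0.2808]
 [ 0.237  -0.5813]
 [-0.3155  1.46  ]
 [-0.0945 -1.0886]
 [-1.009  -1.5118]
 [ 1.1369  2.5351]]
plat [0.5586 0.3583] knob [0.3898 0.2958]
```

```bash
python3 - <<'E'
from h import *
plan((.3895,.2955,.22,85,45),(.3895,.2955,.142,85,40))
E
```

```text
to (0.3895, 0.2955, 0.22, 85, 45) 3 rows
  3 x [0.2, -1.8, 30.0, 0.0, -0.0, 0.001]
to (0.3895, 0.2955, 0.142, 85, 40) 2 rows
  2 x [-0.0, -0.1, 39.0, 0.0, -0.001, -0.001]
```

Emit:
{"api": "send_rows", "payload": {"steps": [[0.2, -1.8, 30, 0, 0, 0, 0.8], [0.2, -1.8, 30, 0, 0, 0, 0.8], [0.2, -1.8, 30, 0, 0, 0, 0.8], [0, 0, 20, 0, 0, 0, 0.8], [0, 0, 0, 0, 0, 0, 0.8], [0, 0, 0, 0, 0, 0, 0.8]]}}

```text
t: 12.05
position: [0.3897, 0.2957, 0.1997]
tcp_rot: [[0.085, 0.996, 0.0], [0.996, -0.085, -0.0], [-0.0, 0.0, -1.0]]
contact_force: [0.7, 0.3, 0.1]
finger_gap: 0.8
grip_force: 0.0
```

```bash
python3 - <<'E'
from h import *
im=snap('wrist','w6'); print(readout.observe()['position'])
cv2.imwrite('pics/w6v.png',im)
E
```

```text
[0.38986634 0.29590908 0.20039578]
```

View pics/w6v.png

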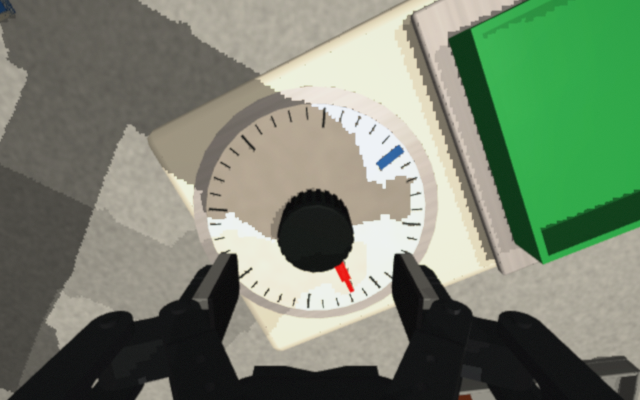

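```bash
python3 - <<'E'
from h import *
np.set_printoptions(precision=4,suppress=True)
print('tcp axis at .096:',w2px('w6',[.3899,.2959,.096]),'knob c',px2w('w6',316,233,.096))
c=px2w('w6',316,206.5,.066); a=[]
for u,v in((351.5,291),(390,157)):
    p=px2w('w6',u,v,.068); e=p[:2]-c[:2]; a.append(np.degrees(np.arctan2(e[1],e[0]))); print(p,np.linalg.norm(e),a[-1])
print(c,a[1]-a[0])
E
```

```text
tcp axis at .096: [316.2978 237.5899] knob c [0.39   0.2987 0.096 ]
[0.4099 0.2415 0.068 ] 0.06570953550218825 -72.87585112035303
[0.4381 0.3328 0.068 ] 0.05545498430862914 30.916019435711284
[0.3905 0.3043 0.066 ] 103.79187055606431
```

Emit:
{"api": "send_rows", "payload": {"steps": [[0, 0, 20, 0, 0, 0, 0.8], [0, 0, 25, 0, 0, 0, 0.8], [0, 0, 13, 0, 0, 0, 0.8], [0, 0, 0, 0, 0, 0, 0.8]]}}

```text
t: 12.5
position: [0.3891, 0.295, 0.1412]
tcp_rot: [[0.085, 0.996, -0.001], [0.996, -0.085, -0.001], [-0.001, -0.001, -1.0]]
contact_force: [0.3, -0.1, 0.4]
finger_gap: 0.802
grip_force: 0.0
```

Emit:
{"api": "send_rows", "payload": {"steps": [[0, 0, 0, 0, 0, 0, 0.5], [0, 0, 0, 0, 0, 0, 0.4], [0, 0, 0, 0, 0, 0, 0.3], [0, 0, 0, 0, 0, 0, 0.3], [0, 0, 0, 0, 0, 0, 0.3], [0, 0, 0, 0, 0, 0, 0.3]], "grip_force": 50}}

```text
t: 13.1
position: [0.3898, 0.2958, 0.1433]
tcp_rot: [[0.084, 0.996, 0.003], [0.996, -0.084, 0.003], [0.003, 0.002, -1.0]]
contact_force: [1.0, -0.9, 7.7]
finger_gap: 0.474
grip_force: 50.3
```

Emit:
{"api": "send_rows", "payload": {"steps": [[0, 0, 0, 0, 0, 0.1, 0.3], [0, 0, 0, 0, 0, 0.145, 0.3], [0, 0, 0, 0, 0, 0.145, 0.3], [0, 0, 0, 0, 0, 0.145, 0.3], [0, 0, 0, 0, 0, 0.145, 0.3]]}}

```text
t: 13.6
position: [0.3909, 0.2953, 0.1433]
tcp_rot: [[0.695, 0.719, 0.004], [0.719, -0.695, 0.002], [0.004, 0.002, -1.0]]
contact_force: [7.8, -5.5, 3.1]
finger_gap: 0.475
grip_force: 50.4
```

Emit:
{"api": "send_rows", "payload": {"steps": [[0, 0, 0, 0, 0, 0.145, 0.3], [0, 0, 0, 0, 0, 0.145, 0.3], [0, 0, 0, 0, 0, 0.145, 0.3], [0, 0, 0, 0, 0, 0.145, 0.3], [0, 0, 0, 0, 0, 0.145, 0.3], [0, 0, 0, 0, 0, 0.145, 0.3], [0, 0, 0, 0, 0, 0.145, 0.3], [0, 0, 0, 0, 0, 0.1, 0.3], [0, 0, 0, 0, 0, 0, 0.3]]}}

```text
t: 14.5
position: [0.3914, 0.2933, 0.1433]
tcp_rot: [[0.952, -0.305, 0.004], [-0.305, -0.952, -0.002], [0.004, 0.001, -1.0]]
contact_force: [13.0, -11.2, 4.8]
finger_gap: 0.475
grip_force: 50.5
```

```bash
python3 - <<'E'
from h import *
im=snap('wrist','w7'); s=readout.observe();print(s['position'],s['contact_force'],np.degrees(np.arctan2(s['tcp_rot'][1,0],s['tcp_rot'][0,0])))
E
```

```text
[0.39142004 0.2933603  0.14332719] [ 12.72341681 -10.00499317   4.89017215] -17.65203326639901
```

View pics/w7.png

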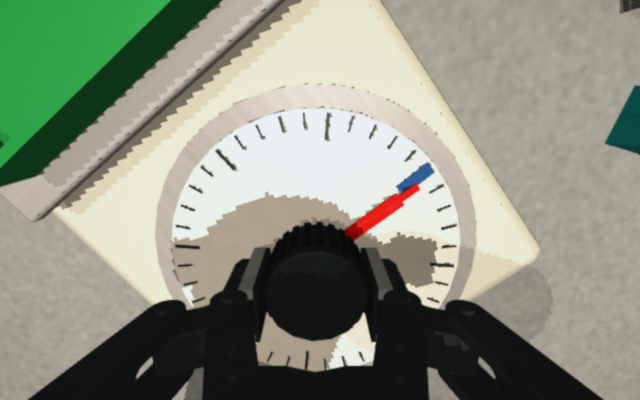

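```bash
python3 - <<'E'
from h import *
np.set_printoptions(precision=4,suppress=True)
im=cv2.imread('pics/w7.png'); h=cv2.cvtColor(im,cv2.COLOR_BGR2HSV).astype(int)
roi=np.zeros(im.shape[:2],bool); roi[120:240,340:460]=1
red=((h[...,0]<8)|(h[...,0]>172))&(h[...,1]>150)&roi; blue=(h[...,0]>95)&(h[...,0]<125)&(h[...,1]>100)&roi
def w(m,z):
    v,u=np.nonzero(m); return np.array([px2w('w7',a,b,z)[:2] for a,b in zip(u,v)])
B=w(blue,.067)
for zp in(.067,.070,.073):
    R=w(red,zp)
    for c in([.3914+.002,.2933-.0005],[.3914,.2933],[.395,.292]):
        f=lambda X:np.degrees(np.arctan2(X[:,1]-c[1],X[:,0]-c[0])); r=lambda X:np.hypot(*(X-c).T)
        rr=r(R); far=rr>rr.max()-.02
        print(zp,c,'red all/far',f(R).mean(),f(R[far]).mean(),rr.max(),'blue',f(B).mean(),r(B).min(),r(B).max(),'diff',f(B).mean()-f(R[far]).mean())
E
```

```text
0.067 [0.3934, 0.2928] red all/far -71.9938983937872 -71.34190806579652 0.057018307446574865 blue -67.14781649458696 0.049404958402088806 0.06633014532506272 diff 4.194091571209555
0.067 [0.3914, 0.2933] red all/far -68.9995379532875 -69.16567730409513 0.058183778284401744 blue -65.56399241040394 0.050650766709720824 0.06760571207213857 diff 3.6016848936911856
0.067 [0.395, 0.292] red all/far -74.36330960129918 -73.00941242611302 0.055743052015318505 blue -68.31682407540062 0.04807426149028135 0.06496881465665807 diff 4.692588350712398
0.07 [0.3934, 0.2928] red all/far -69.84651461127525 -69.79590543326431 0.05674750801993281 blue -67.14781649458696 0.049404958402088806 0.06633014532506272 diff 2.648088938677347
0.07 [0.3914, 0.2933] red all/far -66.96296571257707 -67.6252706486729 0.05794826200560236 blue -65.56399241040394 0.050650766709720824 0.06760571207213857 diff 2.0612782382689545
0.07 [0.395, 0.292] red all/far -72.10067562561098 -71.41799675796246 0.05544590114604888 blue -68.31682407540062 0.04807426149028135 0.06496881465665807 diff 3.101172682561838
0.073 [0.3934, 0.2928] red all/far -67.74138787355466 -68.21290230486203 0.056502084598423916 blue -67.14781649458696 0.049404958402088806 0.06633014532506272 diff 1.0650858102750647
0.073 [0.3914, 0.2933] red all/far -64.97258638426196 -66.10470882691841 0.05773788789509336 blue -65.56399241040394 0.050650766709720824 0.06760571207213857 diff 0.5407164165144707
0.073 [0.395, 0.292] red all/far -69.87696449924033 -69.80423347196958 0.05517446578723946 blue -68.31682407540062 0.04807426149028135 0.06496881465665807 diff 1.4874093965689639
```

Emit:
{"api": "send_rows", "payload": {"steps": [[0, 0, 0, 0, 0, 0.055, 0.3], [0, 0, 0, 0, 0, 0, 0.3], [0, 0, 0, 0, 0, 0, 0.3]]}}

```text
t: 14.85
position: [0.3914, 0.2932, 0.1433]
tcp_rot: [[0.935, -0.355, 0.004], [-0.355, -0.935, -0.002], [0.004, 0.001, -1.0]]
contact_force: [13.6, -11.4, 5.3]
finger_gap: 0.477
grip_force: 50.5
```

```bash
cat > ang.py <<'E'
from h import *
import sys
np.set_printoptions(precision=4,suppress=True)
def ang(f):
    im=snap('wrist',f); h=cv2.cvtColor(im,cv2.COLOR_BGR2HSV).astype(int)
    red=((h[...,0]<8)|(h[...,0]>172))&(h[...,1]>150); blue=(h[...,0]>95)&(h[...,0]<125)&(h[...,1]>100)
    def px(m,z,c):
        n,L,st,ce=cv2.connectedComponentsWithStats(m.astype(np.uint8)); best=None
        for i in range(1,n):
            if st[i][4]<25: continue
            v,u=np.nonzero(L==i); X=np.array([px2w(f,a,b,z)[:2] for a,b in zip(u,v)])
            if np.hypot(*(X.mean(0)-c)).max()<.08 and (best is None or len(X)>len(best)): best=X
        return best
    s=readout.observe(); cs=np.array([.3914,.2933]); print(s['position'])
    for zp in(.067,.069,.071):
        R=px(red,zp,cs); B=px(blue,.066,cs)
        # centre: choose along so that mark mid radius .058.. print for bias options
        for b in(0,.002,.004):
            c=cs+b*s['tcp_rot'][:2,0]
            fa=lambda X:np.degrees(np.arctan2(X[:,1]-c[1],X[:,0]-c[0])); r=lambda X:np.hypot(*(X-c).T)
            far=r(R)>r(R).max()-.012
            print(zp,b,'red all %.1f far %.1f rmax %.4f blue %.1f r %.4f..%.4f diff %.2f'%(fa(R).mean(),fa(R[far]).mean(),r(R).max(),fa(B).mean(),r(B).min(),r(B).max(),fa(B).mean()-fa(R[far]).mean()))
    return im
im=ang(sys.argv[1])
E
python3 ang.py w8
```

```text
[0.3914 0.2933 0.1433]
0.067 0 red all -69.2 far -69.4 rmax 0.0585 blue -69.2 r 0.0509..0.0678 diff 0.20
0.067 0.002 red all -71.9 far -71.1 rmax 0.0572 blue -70.6 r 0.0495..0.0665 diff 0.51
0.067 0.004 red all -74.8 far -72.9 rmax 0.0559 blue -72.1 r 0.0482..0.0653 diff 0.83
0.069 0 red all -67.9 far -68.5 rmax 0.0584 blue -69.2 r 0.0509..0.0678 diff -0.70
0.069 0.002 red all -70.5 far -70.2 rmax 0.0571 blue -70.6 r 0.0495..0.0665 diff -0.42
0.069 0.004 red all -73.3 far -72.0 rmax 0.0558 blue -72.1 r 0.0482..0.0653 diff -0.07
0.071 0 red all -66.6 far -67.6 rmax 0.0583 blue -69.2 r 0.0509..0.0678 diff -1.60
0.071 0.002 red all -69.1 far -69.3 rmax 0.0569 blue -70.6 r 0.0495..0.0665 diff -1.30
0.071 0.004 red all -71.9 far -71.1 rmax 0.0556 blue -72.1 r 0.0482..0.0653 diff -0.98
```

Emit:
{"api": "send_rows", "payload": {"steps": [[0, 0, 0, 0, 0, 0, 0.5], [0, 0, 0, 0, 0, 0, 0.6], [0, 0, 0, 0, 0, 0, 0.8], [0, 0, 0, 0, 0, 0, 0.8], [0, 0, -25, 0, 0, 0, 0.8], [0, 0, -45, 0, 0, 0, 0.8], [0, 0, -45, 0, 0, 0, 0.8], [0, 0, -20, 0, 0, 0, 0.8], [0, 0, 0, 0, 0, 0, 0.8], [0, 0, 0, 0, 0, 0, 0.8]]}}

```text
t: 15.9
position: [0.3884, 0.2949, 0.2763]
tcp_rot: [[0.935, -0.356, -0.001], [-0.356, -0.935, 0.0], [-0.001, -0.0, -1.0]]
contact_force: [0.4, 0.1, 0.1]
finger_gap: 0.799
grip_force: 0.0
```

```bash
python3 ang.py w9; python3 - <<'E'
from h import *
im=cv2.imread('pics/w9.png'); cv2.imwrite('pics/c9.png',cv2.resize(im[60:260,220:470],None,fx=3,fy=3,interpolation=2))
E
```

```text
[0.3883 0.2946 0.2754]
0.067 0 red all -69.6 far -69.7 rmax 0.0587 blue -70.2 r 0.0601..0.0686 diff -0.49
0.067 0.002 red all -72.3 far -71.4 rmax 0.0575 blue -71.5 r 0.0588..0.0673 diff -0.17
0.067 0.004 red all -75.2 far -73.2 rmax 0.0562 blue -73.0 r 0.0576..0.0661 diff 0.25
0.069 0 red all -68.9 far -69.3 rmax 0.0586 blue -70.2 r 0.0601..0.0686 diff -0.89
0.069 0.002 red all -71.6 far -71.0 rmax 0.0573 blue -71.5 r 0.0588..0.0673 diff -0.59
0.069 0.004 red all -74.4 far -72.7 rmax 0.0561 blue -73.0 r 0.0576..0.0661 diff -0.25
0.071 0 red all -68.3 far -68.8 rmax 0.0585 blue -70.2 r 0.0601..0.0686 diff -1.32
0.071 0.002 red all -70.9 far -70.5 rmax 0.0572 blue -71.5 r 0.0588..0.0673 diff -1.03
0.071 0.004 red all -73.7 far -72.3 rmax 0.0560 blue -73.0 r 0.0576..0.0661 diff -0.70
```

View pics/c9.png

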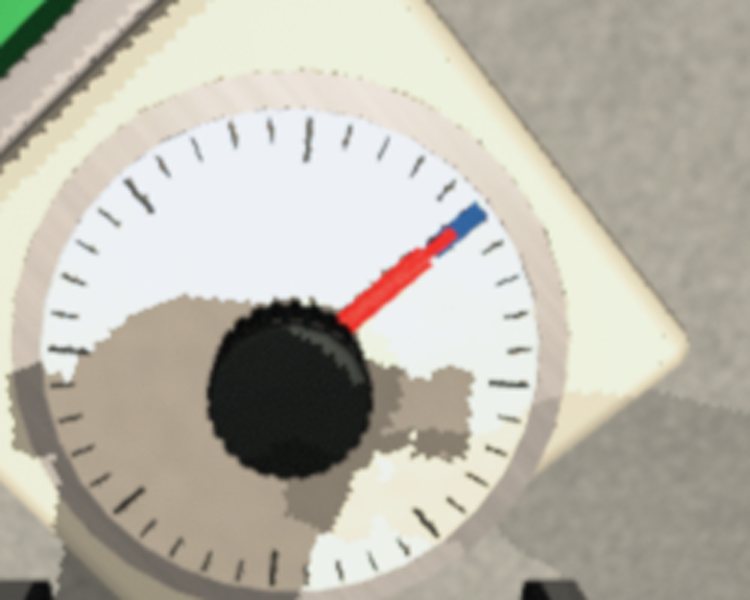

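The mark lies under the tip, within about 1°, and the hand is clear. Next are the finds.

```bash
sed -i "s|^    np.savez('pics/'+f+'.npz',K=i|    if n=='wrist': i['cam_to_world']=np.array(i['cam_to_world'],float); i['cam_to_world'][:3,3]-=.0045*readout.observe()['tcp_rot'][:,0]\n    np.savez('pics/'+f+'.npz',K=i|" h.py; head -8 h.py
cat > meas.py <<'E'
from h import *
import sys
f=sys.argv[1]; im=snap('wrist',f); s=readout.observe(); print('t',s['t'],s['position'])
def best(m,mod,p,z,yaws):
    return min((fit(f,m,mod,p[0],p[1],y,z) for y in yaws),key=lambda r:r[3])
for k,mod,z,ys in(('red',LOOM,.004,(0,.4,-.4,.75)),('bone',BONE,.004,(0,.6,1.2,1.8,-.6)),('box',BOX,0,(0,.5,-.5,1.57,2.,1.1)),('green',TRAY,.073,(.36,))):
    for m,c,st in comps(im,k,500):
        p=px2w(f,*c,.02 if k!='green' else .08)
        if k!='box' and st[4]>6000 and k!='green': continue
        if (k=='box' and st[4]<4000) or p[1]<-.5 or np.hypot(*p[:2])>.9: continue
        r=best(m,mod,p,z,ys); print(k,np.round(r,4),'px',c.round(),'area',st[4],'edge',st[0]==0 or st[1]==0 or st[0]+st[2]>=640)
E
python3 - <<'E'
from h import *
plan((.45,.2,.36,-18),(.54,-.1,.43,-10))
E
```

```text
import numpy as np, cv2
from plant import readout, cams, workorder
def snap(n,f):
    i=cams.camera_info(n); i['mtx']=np.array(i['mtx'],float); g=1.025 if n=='wrist' else 1; i['mtx'][0,0]/=g; i['mtx'][1,1]/=g; im=cams.read_camera(n).copy(); cv2.imwrite('pics/'+f+'.png',im)
    if n=='wrist': i['cam_to_world']=np.array(i['cam_to_world'],float); i['cam_to_world'][:3,3]-=.0045*readout.observe()['tcp_rot'][:,0]
    np.savez('pics/'+f+'.npz',K=i['mtx'],T=i['cam_to_world']); return im
def px2w(f,u,v,z):
    d=np.load('pics/'+f+'.npz'); T=d['T']; r=T[:3,:3]@np.linalg.solve(d['K'],[u,v,1.]); o=T[:3,3]
to (0.45, 0.2, 0.36, -18) 4 rows
  4 x [[22.8, 16.7, -21.1, 0.0, 0.0, -0.012], [22.6, 16.9, -21.2, 0.0, 0.0, -0.012], [22.4, 17.2, -21.1, 0.0, 0.0, -0.012], [22.2, 17.4, -21.2, 0.0, 0.0, -0.012]]
to (0.54, -0.1, 0.43, -10) 8 rows
  8 x [[22.3, 32.2, -8.7, 0.0, 0.0, -0.018], [21.8, 32.5, -8.7, 0.0, 0.0, -0.018], [21.1, 33.0, -8.7, 0.0, 0.0, -0.018], [20.6, 33.3, -8.8, 0.0, 0.0, -0.018], [20.0, 33.7, -8.7, 0.0, 0.0, -0.018], [19.3, 34.1, -8.7, 0.0, 0.0, -0.018], [18.7, 34.4, -8.7, 0.0, 0.0, -0.018], [18.1, 34.7, -8.7, 0.0, 0.0, -0.018]]
```

Emit:
{"api": "send_rows", "payload": {"steps": [[22.8, 16.7, -21, 0, 0, -0.012, 0.6], [22.6, 16.9, -21, 0, 0, -0.012, 0.6], [22.4, 17.2, -21, 0, 0, -0.012, 0.6], [22.2, 17.4, -21, 0, 0, -0.012, 0.6]]}}

```text
t: 16.35
position: [0.4505, 0.1993, 0.3593]
tcp_rot: [[0.951, -0.31, -0.003], [-0.31, -0.951, -0.002], [-0.002, 0.003, -1.0]]
contact_force: [1.1, 0.4, -1.1]
finger_gap: 0.599
grip_force: 0.0
```

Emit:
{"api": "send_rows", "payload": {"steps": [[22.3, 32.2, -8.7, 0, 0, -0.018, 0.6], [21.8, 32.5, -8.7, 0, 0, -0.018, 0.6], [21.1, 33.0, -8.7, 0, 0, -0.018, 0.6], [20.6, 33.3, -8.8, 0, 0, -0.018, 0.6], [20.0, 33.7, -8.7, 0, 0, -0.018, 0.6], [19.3, 34.1, -8.7, 0, 0, -0.018, 0.6], [18.7, 34.4, -8.7, 0, 0, -0.018, 0.6], [18.1, 34.7, -8.7, 0, 0, -0.018, 0.6], [0, 0, 0, 0, 0, 0, 0.6], [0, 0, 0, 0, 0, 0, 0.6]]}}

```text
t: 17.35
position: [0.5404, -0.1004, 0.4279]
tcp_rot: [[0.985, -0.173, -0.004], [-0.173, -0.985, 0.0], [-0.004, 0.0, -1.0]]
contact_force: [-1.1, 0.3, -0.5]
finger_gap: 0.599
grip_force: 0.0
```

```bash
python3 meas.py w10
```

```text
t 17.4 [ 0.54021559 -0.09967501  0.42819047]
red [0.625  0.0709 3.9658 0.6038] px [184. 108.] area 685 edge False
red [ 0.5072  0.0624 19.688   0.0418] px [209. 188.] area 904 edge False
bone [ 6.14900e-01 -6.90000e-03  1.49104e+01  1.53000e-01] px [239. 104.] area 1259 edge False
bone [ 0.5131 -0.0924 14.4435  0.064 ] px [313. 165.] area 1091 edge False
box [ 0.5993 -0.3525  3.1063  0.0099] px [498.  67.] area 13684 edge True
green [5.5800e-01 3.7220e-01 2.0432e+01 9.5000e-03] px [ 14. 216.] area 1632 edge True
```

View pics/w10.png

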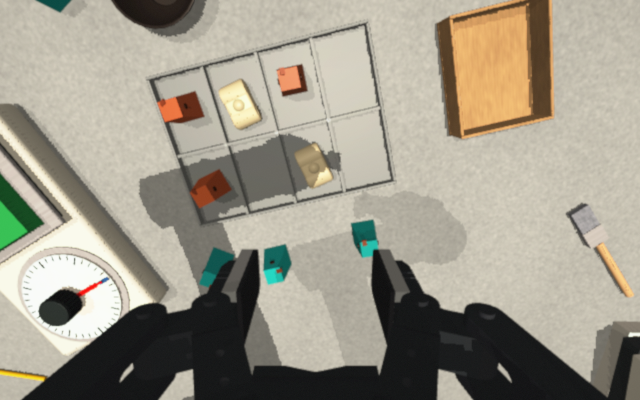

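```bash
sed -i "s/'red':((H<9)|(H>175))&(Sa>110)&(V>40),'bone':(H>17)&(H<32)&(Sa>50)&(V>95)/'red':((H<12)|(H>172))\&(Sa>120)\&(V>35),'bone':(H>15)\&(H<32)\&(Sa>48)\&(V>80)/" h.py
sed -i "s|im=snap('wrist',f)|im=snap('wrist',f) if len(sys.argv)<3 else cv2.imread('pics/'+f+'.png')|; s|comps(im,k,500)|comps(im,k,300)|" meas.py
python3 - <<'E'
from h import *
im=cv2.imread('pics/w10.png'); h=cv2.cvtColor(im,cv2.COLOR_BGR2HSV)
for u,v in((185,108),(170,107),(291,75),(301,80),(280,84),(210,190),(240,100),(238,115),(313,165),(460,70),(443,90)): print(u,v,h[v,u])
E
python3 meas.py w10 x
```

```text
185 108 [  8 186  74]
170 107 [  9 184 237]
291 75 [ 10 139 242]
301 80 [  9 178  73]
280 84 [  9 145 218]
210 190 [  7 190  94]
240 100 [ 24  77 234]
238 115 [ 26  62 248]
313 165 [ 20  85 165]
460 70 [ 16 135 231]
443 90 [ 19  39 111]
t 17.4 [ 0.54021559 -0.09967501  0.42819047]
red [ 0.634  -0.0819  0.3595  0.1894] px [291.  80.] area 654 edge False
red [0.625  0.0708 4.0917 0.1194] px [180. 108.] area 977 edge False
red [ 0.5072  0.0626 19.9234  0.0447] px [209. 188.] area 900 edge False
bone [ 6.149000e-01 -6.900000e-03  1.949887e+02  1.406000e-01] px [239. 104.] area 1273 edge False
bone [ 0.5132 -0.0923 14.4535  0.0502] px [313. 165.] area 1106 edge False
bone [ 0.2102  0.6065 30.7169  1.    ] px [ 23. 375.] area 311 edge True
box [ 0.5993 -0.3525  3.1063  0.0099] px [498.  67.] area 13684 edge True
green [5.5800e-01 3.7220e-01 2.0432e+01 9.5000e-03] px [ 14. 216.] area 1632 edge True
```

```bash
python3 - <<'E'
from h import *
plan((.507,.0625,.26,20,45))
E
```

```text
to (0.507, 0.0625, 0.26, 20, 45) 6 rows
  6 x [[-10.0, -25.7, 28.1, -0.0, 0.001, -0.087], [-7.7, -26.5, 28.0, -0.0, 0.001, -0.087], [-5.5, -27.0, 28.1, -0.0, 0.001, -0.087], [-3.1, -27.4, 28.0, -0.0, 0.001, -0.087], [-0.7, -27.6, 28.0, -0.0, 0.001, -0.087], [1.6, -27.5, 28.1, -0.0, 0.001, -0.087]]
```

Emit:
{"api": "send_rows", "payload": {"steps": [[-10.0, -25.7, 28, 0, 0, -0.087, 0.65], [-7.7, -26.5, 28, 0, 0, -0.087, 0.65], [-5.5, -27.0, 28, 0, 0, -0.087, 0.65], [-3.1, -27.4, 28, 0, 0, -0.087, 0.65], [-0.7, -27.6, 28, 0, 0, -0.087, 0.65], [1.6, -27.5, 28, 0, 0, -0.087, 0.65], [0, 0, 0, 0, 0, 0, 0.65], [0, 0, 0, 0, 0, 0, 0.65]], "grip_force": 40}}

```text
t: 18.2
position: [0.5065, 0.0635, 0.2615]
tcp_rot: [[0.938, 0.346, -0.002], [0.346, -0.938, -0.001], [-0.002, 0.0, -1.0]]
contact_force: [0.5, -0.0, 0.3]
finger_gap: 0.651
grip_force: 0.0
```

```bash
python3 meas.py w11
```

```text
t 18.25 [0.50717051 0.06304717 0.26251016]
red [6.2380e-01 6.5100e-02 9.1473e+01 5.7700e-01] px [361.  44.] area 1520 edge False
red [ 0.6341 -0.0884  6.525   0.0632] px [535. 100.] area 3323 edge False
red [ 0.5074  0.0562 16.9564  0.0533] px [323. 177.] area 1700 edge False
red [ 0.3143  0.3827 30.5577  1.    ] px [ 54. 223.] area 377 edge False
bone [ 6.14300e-01 -1.19000e-02  1.57212e+01  2.44700e-01] px [440.  89.] area 3033 edge False
bone [ 0.5123 -0.097  16.5535  0.0858] px [471. 221.] area 2762 edge False
green [  0.5403   0.3581 -13.4931   0.4508] px [19. 48.] area 3318 edge True
```

```bash
python3 - <<'E'
from h import *
plan((.507,.0575,.1,18.5,40))
E
```

```text
to (0.507, 0.0575, 0.1, 18.5, 40) 5 rows
  5 x [-0.4, 1.0, 32.5, 0.0, -0.0, 0.006]
```

Emit:
{"api": "send_rows", "payload": {"steps": [[-0.4, 1, 32.5, 0, 0, 0.006, 0.65], [-0.4, 1, 32.5, 0, 0, 0.006, 0.65], [-0.4, 1, 32.5, 0, 0, 0.006, 0.65], [-0.4, 1, 32.5, 0, 0, 0.006, 0.65], [-0.4, 1, 32.5, 0, 0, 0.006, 0.65], [0, 0, 0, 0, 0, 0, 0.65]]}}

```text
t: 18.85
position: [0.5054, 0.0556, 0.097]
tcp_rot: [[0.95, 0.313, -0.007], [0.313, -0.95, -0.003], [-0.007, 0.0, -1.0]]
contact_force: [0.1, -0.3, -0.3]
finger_gap: 0.651
grip_force: 0.0
```

```bash
python3 - <<'E'
from h import *
im=snap('wrist','w12'); 
for m,c,st in comps(im,'red',300): print(c,st)
print(w2px('w12',[.507,.0575,.066]),w2px('w12',[.507,.0575,.036]))
E
```

```text
[386.16135026  15.91421493] [ 332    0  112   43 3229]
[317.1290289  267.14566438] [ 279  200   77  136 9618]
[314.59893414 301.74446401] [314.70664695 260.57940454]
```

View pics/w12.png

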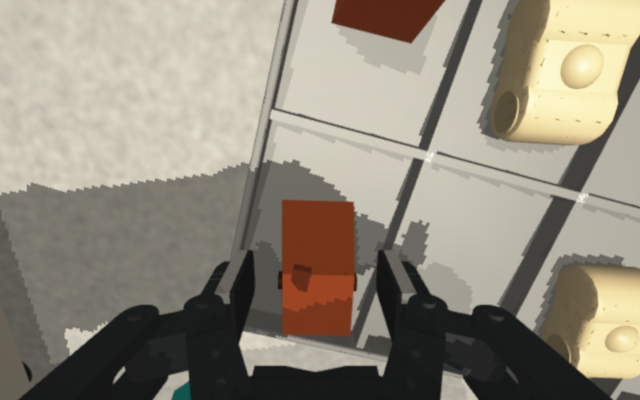

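The loom stands square between the pads, centred at about (317,300), so I'll close.

Emit:
{"api": "send_rows", "payload": {"steps": [[0, 0, 0, 0, 0, 0, 0.4], [0, 0, 0, 0, 0, 0, 0.3], [0, 0, 0, 0, 0, 0, 0.2], [0, 0, 0, 0, 0, 0, 0.2], [0, 0, -10, 0, 0, 0, 0.2], [0, 0, -30, 0, 0, 0, 0.2], [0, 0, -40, 0, 0, 0, 0.2], [0, 0, -40, 0, 0, 0, 0.2], [0, 0, -25, 0, 0, 0, 0.2], [0, 0, -10, 0, 0, 0, 0.2]], "grip_force": 60}}

```text
t: 19.9
position: [0.5077, 0.0572, 0.2588]
tcp_rot: [[0.949, 0.315, 0.007], [0.315, -0.949, 0.003], [0.007, -0.0, -1.0]]
contact_force: [0.8, 0.2, -1.5]
finger_gap: 0.33
grip_force: 59.1
```

```bash
cat >> h.py <<'E'
TR=np.array([.561,.357]); TY=20.5
def slot(dx,dy): 
    c,s=np.cos(np.radians(TY)),np.sin(np.radians(TY)); return TR+[c*dx-s*dy,s*dx+c*dy]
E
python3 - <<'E'
from h import *
p=slot(.042,-.012); print(p); plan((*p,.26,20.5,45),(*p,.19,20.5,30))
E
```

```text
[0.60454272 0.36046864]
to (np.float64(0.6045427205235464), np.float64(0.36046864374191684), 0.26, 20.5, 45) 8 rows
  8 x [[23.4, -32.2, 0.0, -0.0, -0.001, -0.005], [23.6, -32.0, 0.0, -0.0, -0.001, -0.005], [23.8, -32.0, 0.0, -0.0, -0.001, -0.005], [23.9, -31.8, -0.0, -0.0, -0.001, -0.005], [24.1, -31.7, -0.1, -0.0, -0.001, -0.005], [24.2, -31.5, -0.1, -0.0, -0.001, -0.005], [24.4, -31.5, -0.1, -0.0, -0.001, -0.005], [24.5, -31.3, -0.1, -0.0, -0.001, -0.005]]
to (np.float64(0.6045427205235464), np.float64(0.36046864374191684), 0.19, 20.5, 30) 3 rows
  3 x [0.0, 0.0, 23.3, -0.0, 0.0, 0.001]
```

Emit:
{"api": "send_rows", "payload": {"steps": [[23.4, -32.2, 0, 0, 0, -0.005, 0.2], [23.6, -32, 0, 0, 0, -0.005, 0.2], [23.8, -32, 0, 0, 0, -0.005, 0.2], [23.9, -31.8, 0, 0, 0, -0.005, 0.2], [24.1, -31.7, 0, 0, 0, -0.005, 0.2], [24.2, -31.5, 0, 0, 0, -0.005, 0.2], [24.4, -31.5, 0, 0, 0, -0.005, 0.2], [24.5, -31.3, 0, 0, 0, -0.005, 0.2]]}}

```text
t: 20.7
position: [0.6036, 0.3614, 0.2534]
tcp_rot: [[0.936, 0.353, -0.002], [0.353, -0.936, -0.001], [-0.003, 0.0, -1.0]]
contact_force: [0.2, 0.6, -1.4]
finger_gap: 0.329
grip_force: 59.1
```

Emit:
{"api": "send_rows", "payload": {"steps": [[0, 0, 10, 0, 0, 0, 0.2], [0, 0, 25, 0, 0, 0, 0.2], [0, 0, 25, 0, 0, 0, 0.2], [0, 0, 15, 0, 0, 0, 0.2], [0, 0, 6, 0, 0, 0, 0.2], [0, 0, 3, 0, 0, 0, 0.2], [0, 0, 0, 0, 0, 0, 0.2], [0, 0, 0, 0, 0, 0, 0.2]]}}

```text
t: 21.5
position: [0.6037, 0.3595, 0.173]
tcp_rot: [[0.936, 0.353, 0.0], [0.353, -0.936, -0.001], [-0.0, 0.001, -1.0]]
contact_force: [-4.2, -2.6, 5.3]
finger_gap: 0.326
grip_force: 60.0
```

Emit:
{"api": "send_rows", "payload": {"steps": [[0, 0, 0, 0, 0, 0, 0.4], [0, 0, 0, 0, 0, 0, 0.6], [0, 0, 0, 0, 0, 0, 0.6], [0, 0, -20, 0, 0, 0, 0.6], [0, 0, -40, 0, 0, 0, 0.6], [0, 0, -40, 0, 0, 0, 0.6], [0, 0, 0, 0, 0, 0, 0.6], [0, 0, 0, 0, 0, 0, 0.6]]}}

```text
t: 22.3
position: [0.6042, 0.3604, 0.2722]
tcp_rot: [[0.936, 0.352, 0.002], [0.352, -0.936, 0.002], [0.003, -0.002, -1.0]]
contact_force: [0.5, -0.2, -0.8]
finger_gap: 0.601
grip_force: 0.0
```

```bash
python3 - <<'E'
from h import *
s=readout.observe(); print(s['position'],s['t']); im=snap('wrist','w13')
for m,c,st in comps(im,'red',300):
    r=[fit('w13',m,LOOM,*px2w('w13',*c,.1)[:2],y,.077) for y in(.36,.0,.7)]; print(c,st,np.round(min(r,key=lambda a:a[3]),4))
g=max(comps(im,'green'),key=lambda t:t[2][4])[0]; m=g|max([x[0] for x in comps(im,'red',300)],key=lambda a:(a>0).sum()) if comps(im,'red',300) else g
print(np.round(fit('w13',cv2.morphologyEx(m,3,np.ones((9,9))),TRAY,.561,.357,.36,.073),4))
plan((.624,.066,.27,8,45))
E
```

```text
[0.60416742 0.36036661 0.27221205] 22.3
[316.3338403  200.66844106] [ 295  170   44   64 2630] [ 0.6013  0.3597 19.3568  0.087 ]
[599.91745366 260.73032529] [ 556  230   84   62 2859] [ 0.6345  0.123  83.9563  0.2527]
[ 0.5558  0.3573 20.6656  0.3241]
to (0.624, 0.066, 0.27, 8, 45) 7 rows
  7 x [[-12.1, 40.3, 0.0, -0.0, 0.0, 0.031], [-10.8, 40.7, 0.1, -0.0, 0.0, 0.031], [-9.5, 41.0, 0.0, -0.0, 0.0, 0.031], [-8.3, 41.3, 0.1, -0.0, 0.0, 0.031], [-7.0, 41.5, 0.0, -0.0, 0.0, 0.031], [-5.7, 41.7, 0.0, -0.0, 0.0, 0.031], [-4.4, 41.9, 0.1, -0.0, 0.0, 0.031]]
```

Emit:
{"api": "send_rows", "payload": {"steps": [[-12.1, 40.3, 0, 0, 0, 0.035, 0.65], [-10.8, 40.7, 0, 0, 0, 0.035, 0.65], [-9.5, 41, 0, 0, 0, 0.035, 0.65], [-8.3, 41.3, 0, 0, 0, 0.035, 0.65], [-7, 41.5, 0, 0, 0, 0.035, 0.65], [-5.7, 41.7, 0, 0, 0, 0.035, 0.65], [-4.4, 41.9, 0, 0, 0, 0.035, 0.65], [0, 0, 0, 0, 0, 0, 0.65], [0, 0, 0, 0, 0, 0, 0.65]]}}

```text
t: 23.25
position: [0.6204, 0.0647, 0.2692]
tcp_rot: [[0.994, 0.113, -0.003], [0.113, -0.994, -0.001], [-0.003, 0.0, -1.0]]
contact_force: [-0.2, 1.1, 0.2]
finger_gap: 0.648
grip_force: 0.0
```

```bash
python3 meas.py w14; python3 - <<'E'
from h import *
im=cv2.imread('pics/w14.png')
print('tcp axis px', w2px('w14',np.r_[readout.observe()['position'][:2],.04]))
E
```

```text
t 23.3 [0.62054442 0.0657152  0.26940956]
red [0.6215 0.0664 5.7188 0.0734] px [315. 171.] area 1581 edge False
red [ 0.6315 -0.0877 -3.9262  0.0557] px [479. 180.] area 2445 edge False
bone [ 0.8118 -0.0923 85.1853  0.9604] px [558.  17.] area 475 edge True
bone [ 6.11800e-01 -1.17000e-02  1.61083e+01  7.78700e-01] px [392. 186.] area 1467 edge False
bone [ 0.5438 -0.3173 93.2789  0.4966] px [632. 275.] area 474 edge True
bone [ 0.5104 -0.0982 22.3555  0.2199] px [454. 283.] area 1871 edge False
green [5.54600e-01 3.65100e-01 2.01989e+01 6.70000e-03] px [ 23. 249.] area 5740 edge True
tcp axis px [315.27851342 175.53925648]
```

```bash
python3 - <<'E'
from h import *
plan((.622,.0662,.098,5,40))
p=slot(0,-.012); plan((*p,.26,20.5,45),start=(.622,.0662,.27,5)); print(p)
E
```

```text
to (0.622, 0.0662, 0.098, 5, 40) 5 rows
  5 x [0.4, -0.1, 34.3, 0.0, 0.0, 0.005]
to (np.float64(0.5652024885751137), np.float64(0.3457599337290192), 0.26, 20.5, 45) 7 rows
  7 x [[-4.6, -40.5, 1.4, 0.0, 0.0, -0.039], [-3.0, -40.6, 1.5, 0.0, 0.0, -0.039], [-1.5, -40.8, 1.4, 0.0, 0.0, -0.039], [0.2, -40.7, 1.4, 0.0, 0.0, -0.039], [1.7, -40.7, 1.4, 0.0, 0.0, -0.039], [3.4, -40.6, 1.5, 0.0, 0.0, -0.039], [4.9, -40.5, 1.4, 0.0, 0.0, -0.039]]
[0.56520249 0.34575993]
```

Emit:
{"api": "send_rows", "payload": {"steps": [[0.4, 0, 34, 0, 0, 0.005, 0.65], [0.4, 0, 34, 0, 0, 0.005, 0.65], [0.4, 0, 34, 0, 0, 0.005, 0.65], [0.4, 0, 34, 0, 0, 0.005, 0.65], [0.4, 0, 34, 0, 0, 0.005, 0.65], [0, 0, 0, 0, 0, 0, 0.5], [0, 0, 0, 0, 0, 0, 0.3], [0, 0, 0, 0, 0, 0, 0.2], [0, 0, 0, 0, 0, 0, 0.2], [0, 0, 0, 0, 0, 0, 0.2]]}}

```text
t: 24.3
position: [0.6233, 0.0664, 0.1023]
tcp_rot: [[0.996, 0.09, 0.003], [0.09, -0.996, 0.001], [0.003, -0.001, -1.0]]
contact_force: [-0.1, -1.4, -0.7]
finger_gap: 0.34
grip_force: 59.4
```

Emit:
{"api": "send_rows", "payload": {"steps": [[0, 0, -10, 0, 0, 0, 0.2], [0, 0, -30, 0, 0, 0, 0.2], [0, 0, -40, 0, 0, 0, 0.2], [0, 0, -40, 0, 0, 0, 0.2], [0, 0, -30, 0, 0, 0, 0.2], [0, 0, -15, 0, 0, 0, 0.2]]}}

```text
t: 24.9
position: [0.6237, 0.0661, 0.2711]
tcp_rot: [[0.996, 0.09, 0.008], [0.09, -0.996, 0.002], [0.008, -0.001, -1.0]]
contact_force: [0.9, 0.0, -0.8]
finger_gap: 0.337
grip_force: 59.5
```

Emit:
{"api": "send_rows", "payload": {"steps": [[-4.6, -40.5, 1.4, 0, 0, -0.039, 0.2], [-3, -40.6, 1.4, 0, 0, -0.039, 0.2], [-1.5, -40.8, 1.4, 0, 0, -0.039, 0.2], [0.2, -40.7, 1.4, 0, 0, -0.039, 0.2], [1.7, -40.7, 1.4, 0, 0, -0.039, 0.2], [3.4, -40.6, 1.4, 0, 0, -0.039, 0.2], [4.9, -40.5, 1.4, 0, 0, -0.039, 0.2]]}}

```text
t: 25.6
position: [0.5646, 0.3469, 0.2573]
tcp_rot: [[0.934, 0.357, 0.001], [0.357, -0.934, 0.001], [0.001, -0.0, -1.0]]
contact_force: [0.5, -0.9, -1.5]
finger_gap: 0.336
grip_force: 59.4
```

Emit:
{"api": "send_rows", "payload": {"steps": [[0, 0, 10, 0, 0, 0, 0.2], [0, 0, 25, 0, 0, 0, 0.2], [0, 0, 25, 0, 0, 0, 0.2], [0, 0, 13, 0, 0, 0, 0.2], [0, 0, 5, 0, 0, 0, 0.2], [0, 0, 2, 0, 0, 0, 0.2], [0, 0, 0, 0, 0, 0, 0.2], [0, 0, 0, 0, 0, 0, 0.2]]}}

```text
t: 26.4
position: [0.5657, 0.3457, 0.1773]
tcp_rot: [[0.935, 0.355, 0.002], [0.355, -0.935, 0.002], [0.002, -0.001, -1.0]]
contact_force: [0.8, -0.4, -1.5]
finger_gap: 0.335
grip_force: 59.5
```

Not touching yet (−1.5 N); I'll lower a little more.

Emit:
{"api": "send_rows", "payload": {"steps": [[0, 0, 1.5, 0, 0, 0, 0.2], [0, 0, 1.5, 0, 0, 0, 0.2], [0, 0, 0, 0, 0, 0, 0.2]]}}

```text
t: 26.7
position: [0.5652, 0.3455, 0.173]
tcp_rot: [[0.935, 0.355, 0.0], [0.355, -0.935, 0.0], [0.0, -0.0, -1.0]]
contact_force: [0.1, -0.4, -1.1]
finger_gap: 0.337
grip_force: 59.5
```

Emit:
{"api": "send_rows", "payload": {"steps": [[0, 0, 1, 0, 0, 0, 0.2], [0, 0, 0, 0, 0, 0, 0.2], [0, 0, 0, 0, 0, 0, 0.4], [0, 0, 0, 0, 0, 0, 0.55], [0, 0, 0, 0, 0, 0, 0.55], [0, 0, -20, 0, 0, 0, 0.55], [0, 0, -40, 0, 0, 0, 0.6], [0, 0, -40, 0, 0, 0, 0.6], [0, 0, 0, 0, 0, 0, 0.6]]}}

```text
t: 27.6
position: [0.5675, 0.3469, 0.2795]
tcp_rot: [[0.934, 0.356, 0.012], [0.356, -0.934, 0.008], [0.014, -0.003, -1.0]]
contact_force: [-0.5, 0.3, 1.0]
finger_gap: 0.6
grip_force: 0.0
```

```bash
cat > chk.py <<'E'
from h import *
import sys
f=sys.argv[1]; s=readout.observe(); im=snap('wrist',f)
for m,c,st in comps(im,'red',300):
    r=[fit(f,m,LOOM,*px2w(f,*c,.1)[:2],y,.077) for y in(.36,.0,.7)]; print(c.round(),st,np.round(min(r,key=lambda a:a[3]),4))
E
python3 chk.py w15; python3 - <<'E'
from h import *
plan((.632,-.086,.27,0,45))
E
```

```text
[316. 180.] [ 296  122   44  110 3554] [ 0.5658  0.3464 17.5513  0.3582]
to (0.632, -0.086, 0.27, 0, 45) 10 rows
  10 x [[-9.2, 42.7, 0.4, -0.0, -0.001, 0.036], [-7.7, 43.1, 0.4, -0.0, -0.001, 0.036], [-6.1, 43.3, 0.5, -0.0, -0.001, 0.036], [-4.6, 43.5, 0.4, -0.0, -0.001, 0.036], [-3.0, 43.6, 0.4, -0.0, -0.001, 0.036], [-1.4, 43.7, 0.5, -0.0, -0.001, 0.036], [0.2, 43.8, 0.4, -0.0, -0.001, 0.036], [1.7, 43.7, 0.4, -0.0, -0.001, 0.036], [3.3, 43.6, 0.5, -0.0, -0.001, 0.036], [4.9, 43.4, 0.4, -0.0, -0.001, 0.036]]
```

Emit:
{"api": "send_rows", "payload": {"steps": [[-9.2, 42.7, 0.4, 0, 0, 0.036, 0.65], [-7.7, 43.1, 0.4, 0, 0, 0.036, 0.65], [-6.1, 43.3, 0.4, 0, 0, 0.036, 0.65], [-4.6, 43.5, 0.4, 0, 0, 0.036, 0.65], [-3, 43.6, 0.4, 0, 0, 0.036, 0.65], [-1.4, 43.7, 0.4, 0, 0, 0.036, 0.65], [0.2, 43.8, 0.4, 0, 0, 0.036, 0.65], [1.7, 43.7, 0.4, 0, 0, 0.036, 0.65], [3.3, 43.6, 0.4, 0, 0, 0.036, 0.65], [4.9, 43.4, 0.4, 0, 0, 0.036, 0.65]]}}

```text
t: 28.65
position: [0.6304, -0.0885, 0.2665]
tcp_rot: [[1.0, 0.002, -0.002], [0.002, -1.0, 0.0], [-0.002, -0.0, -1.0]]
contact_force: [0.5, -0.6, -0.5]
finger_gap: 0.652
grip_force: 0.0
```

Emit:
{"api": "send_rows", "payload": {"steps": [[0, 0, 0, 0, 0, 0, 0.65], [0, 0, 0, 0, 0, 0, 0.65]]}}

```text
t: 28.85
position: [0.6304, -0.0879, 0.2664]
tcp_rot: [[1.0, 0.001, -0.003], [0.001, -1.0, 0.0], [-0.003, -0.0, -1.0]]
contact_force: [0.1, -0.3, 0.1]
finger_gap: 0.648
grip_force: 0.0
```

```bash
python3 meas.py w16
```

```text
t 28.9 [ 0.63045357 -0.08679187  0.26676153]
red [ 6.31700e-01 -8.38000e-02  9.18566e+01  7.84000e-02] px [312. 172.] area 1601 edge False
bone [ 6.11900e-01 -8.70000e-03  1.39105e+01  6.64000e-02] px [235. 189.] area 2619 edge False
bone [ 5.096000e-01 -9.340000e-02  1.940956e+02  4.600000e-02] px [320. 281.] area 1972 edge False
box [ 0.5967 -0.3537  3.1318  0.5972] px [573. 208.] area 12917 edge True
```

```bash
python3 - <<'E'
from h import *
plan((.632,-.084,.098,1,40))
p=slot(-.043,-.012); plan((.632,-.084,.27,1),(.62,.1,.27,10,45),(*p,.26,20.5,45)); print(p)
E
```

```text
to (0.632, -0.084, 0.098, 1, 40) 5 rows
  5 x [0.4, -0.5, 33.8, -0.0, 0.0, -0.003]
to (0.632, -0.084, 0.27, 1) 1 rows
  1 x [1.5, -2.8, -3.2, -0.0, 0.002, -0.015]
to (0.62, 0.1, 0.27, 10, 45) 5 rows
  5 x [[-1.7, -36.8, 0.0, -0.0, -0.0, -0.031], [-0.6, -36.9, 0.0, -0.0, -0.0, -0.031], [0.5, -36.9, 0.0, -0.0, -0.0, -0.031], [1.7, -36.8, 0.0, -0.0, -0.0, -0.031], [2.8, -36.8, 0.0, -0.0, -0.0, -0.031]]
to (np.float64(0.5249255844374325), np.float64(0.3307010163348621), 0.26, 20.5, 45) 6 rows
  6 x [[-9.0, -40.6, 1.7, -0.0, -0.0, -0.031], [-7.7, -40.9, 1.7, -0.0, -0.0, -0.031], [-6.5, -41.0, 1.6, -0.0, -0.0, -0.031], [-5.2, -41.3, 1.7, -0.0, -0.0, -0.031], [-3.9, -41.4, 1.7, -0.0, -0.0, -0.031], [-2.6, -41.5, 1.7, -0.0, -0.0, -0.031]]
[0.52492558 0.33070102]
```

Emit:
{"api": "send_rows", "payload": {"steps": [[0.4, -0.5, 33.8, 0, 0, -0.003, 0.65], [0.4, -0.5, 33.8, 0, 0, -0.003, 0.65], [0.4, -0.5, 33.8, 0, 0, -0.003, 0.65], [0.4, -0.5, 33.8, 0, 0, -0.003, 0.65], [0.4, -0.5, 33.8, 0, 0, -0.003, 0.65], [0, 0, 0, 0, 0, 0, 0.5], [0, 0, 0, 0, 0, 0, 0.3], [0, 0, 0, 0, 0, 0, 0.2], [0, 0, 0, 0, 0, 0, 0.2], [0, 0, 0, 0, 0, 0, 0.2]]}}

```text
t: 29.9
position: [0.6335, -0.0842, 0.1006]
tcp_rot: [[1.0, 0.018, 0.003], [0.018, -1.0, 0.0], [0.003, -0.0, -1.0]]
contact_force: [0.7, -0.5, -0.9]
finger_gap: 0.34
grip_force: 60.0
```

Emit:
{"api": "send_rows", "payload": {"steps": [[0, 0, -10, 0, 0, 0, 0.2], [0, 0, -30, 0, 0, 0, 0.2], [0, 0, -40, 0, 0, 0, 0.2], [0, 0, -40, 0, 0, 0, 0.2], [0, 0, -34, 0, 0, 0, 0.2], [0, 0, -15, 0, 0, 0, 0.2]]}}

```text
t: 30.5
position: [0.634, -0.0846, 0.2739]
tcp_rot: [[1.0, 0.019, 0.009], [0.019, -1.0, -0.0], [0.009, 0.0, -1.0]]
contact_force: [0.9, -0.6, -0.6]
finger_gap: 0.338
grip_force: 60.0
```

Emit:
{"api": "send_rows", "payload": {"steps": [[-1.7, -36.8, 0, 0, 0, -0.031, 0.2], [-0.6, -36.9, 0, 0, 0, -0.031, 0.2], [0.5, -36.9, 0, 0, 0, -0.031, 0.2], [1.7, -36.8, 0, 0, 0, -0.031, 0.2], [2.8, -36.8, 0, 0, 0, -0.031, 0.2], [-9, -40.6, 1.7, 0, 0, -0.031, 0.2], [-7.7, -40.9, 1.7, 0, 0, -0.031, 0.2], [-6.5, -41, 1.7, 0, 0, -0.031, 0.2], [-5.2, -41.3, 1.7, 0, 0, -0.031, 0.2], [-3.9, -41.4, 1.7, 0, 0, -0.031, 0.2]]}}

```text
t: 31.5
position: [0.5407, 0.2931, 0.2608]
tcp_rot: [[0.946, 0.323, 0.001], [0.323, -0.946, 0.001], [0.002, -0.001, -1.0]]
contact_force: [0.8, -0.0, -0.3]
finger_gap: 0.337
grip_force: 60.0
```

Emit:
{"api": "send_rows", "payload": {"steps": [[-2.6, -41.5, 1.7, 0, 0, -0.031, 0.2], [0, 0, 0, 0, 0, 0, 0.2], [0, 0, 10, 0, 0, 0, 0.2], [0, 0, 25, 0, 0, 0, 0.2], [0, 0, 25, 0, 0, 0, 0.2], [0, 0, 12, 0, 0, 0, 0.2], [0, 0, 5, 0, 0, 0, 0.2], [0, 0, 3, 0, 0, 0, 0.2], [0, 0, 0, 0, 0, 0, 0.2], [0, 0, 0, 0, 0, 0, 0.2]]}}

```text
t: 32.5
position: [0.5262, 0.3306, 0.1788]
tcp_rot: [[0.936, 0.352, 0.002], [0.351, -0.936, 0.001], [0.002, -0.001, -1.0]]
contact_force: [0.6, -0.3, -0.5]
finger_gap: 0.338
grip_force: 60.0
```

Emit:
{"api": "send_rows", "payload": {"steps": [[0, 0, 2, 0, 0, 0, 0.2], [0, 0, 2, 0, 0, 0, 0.2], [0, 0, 1, 0, 0, 0, 0.2], [0, 0, 0, 0, 0, 0, 0.2]]}}

```text
t: 32.9
position: [0.5256, 0.3303, 0.1725]
tcp_rot: [[0.936, 0.352, -0.0], [0.352, -0.936, -0.0], [-0.0, 0.0, -1.0]]
contact_force: [0.6, -0.2, -1.1]
finger_gap: 0.338
grip_force: 60.0
```

Emit:
{"api": "send_rows", "payload": {"steps": [[0, 0, 1, 0, 0, 0, 0.2], [0, 0, 0, 0, 0, 0, 0.2], [0, 0, 0, 0, 0, 0, 0.4], [0, 0, 0, 0, 0, 0, 0.55], [0, 0, 0, 0, 0, 0, 0.55], [0, 0, -20, 0, 0, 0, 0.55], [0, 0, -40, 0, 0, 0, 0.6], [0, 0, -40, 0, 0, 0, 0.6], [0, 0, 0, 0, 0, 0, 0.6]]}}

```text
t: 33.8
position: [0.5279, 0.3319, 0.279]
tcp_rot: [[0.936, 0.353, 0.011], [0.353, -0.936, 0.008], [0.013, -0.004, -1.0]]
contact_force: [0.3, 0.2, -0.1]
finger_gap: 0.599
grip_force: 0.0
```

```bash
python3 chk.py w17; python3 - <<'E'
from h import *
plan((.61,.1,.27,17,45),(.612,-.0085,.24,14,45))
E
```

```text
[313.  88.] [295  60  46  51 639] [ 0.6024  0.3603 13.0293  2.7978]
[317. 174.] [ 296  117   43  115 4535] [ 0.5281  0.3317 15.9218  0.4914]
to (0.61, 0.1, 0.27, 17, 45) 6 rows
  6 x [[-0.6, 41.0, 0.8, -0.001, -0.001, 0.01], [-0.1, 40.9, 0.9, -0.001, -0.001, 0.01], [0.3, 41.0, 0.8, -0.001, -0.001, 0.01], [0.6, 40.9, 1.0, -0.001, -0.001, 0.01], [1.1, 41.0, 1.0, -0.001, -0.001, 0.01], [1.5, 40.9, 1.0, -0.001, -0.001, 0.01]]
to (0.612, -0.0085, 0.24, 14, 45) 3 rows
  3 x [[-10.0, 34.7, 10.1, 0.001, -0.0, 0.018], [-9.5, 34.9, 10.0, 0.001, -0.0, 0.018], [-8.7, 35.1, 10.0, 0.001, -0.0, 0.018]]
```

Emit:
{"api": "send_rows", "payload": {"steps": [[-0.6, 41, 1, 0, 0, 0.01, 0.65], [0, 41, 1, 0, 0, 0.01, 0.65], [0.3, 41, 1, 0, 0, 0.01, 0.65], [0.6, 41, 1, 0, 0, 0.01, 0.65], [1.1, 41, 1, 0, 0, 0.01, 0.65], [1.5, 41, 1, 0, 0, 0.01, 0.65], [-10, 34.7, 10, 0, 0, 0.018, 0.65], [-9.5, 34.9, 10, 0, 0, 0.018, 0.65], [-8.7, 35.1, 10, 0, 0, 0.018, 0.65], [0, 0, 0, 0, 0, 0, 0.65]]}}

```text
t: 34.85
position: [0.6094, -0.0133, 0.2327]
tcp_rot: [[0.971, 0.237, -0.006], [0.237, -0.971, -0.001], [-0.006, -0.001, -1.0]]
contact_force: [-0.4, -0.0, -1.6]
finger_gap: 0.648
grip_force: 0.0
```

Emit:
{"api": "send_rows", "payload": {"steps": [[0, 0, 0, 0, 0, 0, 0.65]]}}

```text
t: 34.95
position: [0.6106, -0.0104, 0.2345]
tcp_rot: [[0.97, 0.241, -0.002], [0.241, -0.97, -0.0], [-0.002, -0.0, -1.0]]
contact_force: [-0.2, -0.3, 0.8]
finger_gap: 0.649
grip_force: 0.0
```

```bash
python3 meas.py w18; python3 - <<'E'
from h import *
plan((.612,-.0095,.088,14.5,40))
E
```

```text
t 35.0 [ 0.61095258 -0.00946559  0.23512866]
bone [ 6.123000e-01 -1.060000e-02  1.951596e+02  9.420000e-02] px [317. 178.] area 2836 edge False
bone [ 0.5052 -0.0841 22.7743  0.7218] px [368. 299.] area 1392 edge False
box [ 0.5968 -0.3568  3.401   0.0666] px [609. 283.] area 8483 edge True
to (0.612, -0.0095, 0.088, 14.5, 40) 4 rows
  4 x [0.3, 0.1, 36.8, -0.0, 0.0, -0.002]
```

Emit:
{"api": "send_rows", "payload": {"steps": [[0.3, 0, 36.8, 0, 0, -0.002, 0.65], [0.3, 0, 36.8, 0, 0, -0.002, 0.65], [0.3, 0, 36.8, 0, 0, -0.002, 0.65], [0.3, 0, 33, 0, 0, -0.002, 0.65], [0, 0, 2, 0, 0, 0, 0.6], [0, 0, 0, 0, 0, 0, 0.4], [0, 0, 0, 0, 0, 0, 0.3], [0, 0, 0, 0, 0, 0, 0.3], [0, 0, 0, 0, 0, 0, 0.3]], "grip_force": 50}}

```text
t: 35.9
position: [0.6124, -0.0091, 0.0912]
tcp_rot: [[0.968, 0.251, 0.001], [0.251, -0.968, 0.0], [0.001, -0.0, -1.0]]
contact_force: [-0.6, -0.1, -1.2]
finger_gap: 0.408
grip_force: 51.9
```

Emit:
{"api": "send_rows", "payload": {"steps": [[0, 0, -10, 0, 0, 0, 0.3], [0, 0, -30, 0, 0, 0, 0.3], [0, 0, -40, 0, 0, 0, 0.3], [0, 0, -40, 0, 0, 0, 0.3], [0, 0, -15, 0, 0, 0, 0.3]]}}

```text
t: 36.4
position: [0.6139, -0.0093, 0.2314]
tcp_rot: [[0.968, 0.251, 0.009], [0.251, -0.968, 0.001], [0.009, 0.001, -1.0]]
contact_force: [0.2, 0.5, 0.2]
finger_gap: 0.408
grip_force: 51.9
```

```bash
python3 - <<'E'
from h import *
c=np.array([.597,-.354]); e=np.array([np.cos(np.radians(3.2)),np.sin(np.radians(3.2))])
print(c+.036*e,c-.036*e); plan((*(c+.036*e),.2,3.2,45))
E
```

```text
[ 0.63294387 -0.35199043] [ 0.56105613 -0.35600957]
to (np.float64(0.6329438675105513), np.float64(-0.3519904258202461), 0.2, 3.2, 45) 8 rows
  8 x [[-8.5, 42.1, 3.9, 0.0, -0.001, 0.025], [-7.4, 42.2, 3.9, 0.0, -0.001, 0.025], [-6.4, 42.4, 4.0, 0.0, -0.001, 0.025], [-5.3, 42.6, 3.9, 0.0, -0.001, 0.025], [-4.2, 42.7, 3.9, 0.0, -0.001, 0.025], [-3.2, 42.8, 4.0, 0.0, -0.001, 0.025], [-2.1, 42.8, 3.9, 0.0, -0.001, 0.025], [-1.0, 42.9, 4.0, 0.0, -0.001, 0.025]]
```

Emit:
{"api": "send_rows", "payload": {"steps": [[-8.5, 42.1, 2, 0, 0, 0.025, 0.3], [-7.4, 42.2, 2, 0, 0, 0.025, 0.3], [-6.4, 42.4, 2, 0, 0, 0.025, 0.3], [-5.3, 42.6, 2, 0, 0, 0.025, 0.3], [-4.2, 42.7, 2, 0, 0, 0.025, 0.3], [-3.2, 42.8, 2, 0, 0, 0.025, 0.3], [-2.1, 42.8, 2, 0, 0, 0.025, 0.3], [-1, 42.9, 2, 0, 0, 0.025, 0.3], [0, 0, 0, 0, 0, 0, 0.3], [0, 0, 0, 0, 0, 0, 0.3]]}}

```text
t: 37.4
position: [0.6301, -0.3532, 0.2094]
tcp_rot: [[0.999, 0.051, -0.0], [0.051, -0.999, 0.0], [-0.0, -0.0, -1.0]]
contact_force: [-0.1, 1.6, -0.4]
finger_gap: 0.406
grip_force: 51.9
```

```bash
python3 meas.py w19; python3 - <<'E'
from h import *
print(readout.observe()['finger_gap'])
plan((.633,-.352,.094,3.2,40))
for u,v in((279,272),(236,268)): print(px2w('scene0',u,v,.0))
E
```

```text
t 37.45 [ 0.6304616  -0.35204583  0.20969821]
bone [ 0.5081 -0.0841 15.5302  0.1009] px [ 21. 302.] area 2790 edge True
box [ 0.597  -0.3481  2.9621  1.0766] px [301. 184.] area 14779 edge False
0.406537459272314
to (0.633, -0.352, 0.094, 3.2, 40) 3 rows
  3 x [0.8, 0.0, 38.6, -0.0, -0.0, -0.001]
[ 7.81788662e-01 -1.37581381e-01 -1.11022302e-16]
[ 0.77092213 -0.26541521  0.        ]
```

Emit:
{"api": "send_rows", "payload": {"steps": [[0.8, 0, 38, 0, 0, 0, 0.3], [0.8, 0, 38, 0, 0, 0, 0.3], [0.8, 0, 30, 0, 0, 0, 0.3], [0, 0, 9, 0, 0, 0, 0.3], [0, 0, 0, 0, 0, 0, 0.3], [0, 0, 0, 0, 0, 0, 0.3]]}}

```text
t: 38.05
position: [0.6346, -0.3515, 0.0966]
tcp_rot: [[0.998, 0.055, 0.003], [0.055, -0.998, -0.002], [0.003, 0.002, -1.0]]
contact_force: [-0.3, 0.2, -0.6]
finger_gap: 0.409
grip_force: 51.9
```

Emit:
{"api": "send_rows", "payload": {"steps": [[0, 0, 4, 0, 0, 0, 0.3], [0, 0, 0, 0, 0, 0, 0.3], [0, 0, 0, 0, 0, 0, 0.5], [0, 0, 0, 0, 0, 0, 0.6], [0, 0, 0, 0, 0, 0, 0.6], [0, 0, -30, 0, 0, 0, 0.6], [0, 0, -40, 0, 0, 0, 0.6], [0, 0, -40, 0, 0, 0, 0.65], [0, 0, -20, 0, 0, 0, 0.65]]}}

```text
t: 38.95
position: [0.6344, -0.3526, 0.2254]
tcp_rot: [[0.999, 0.054, 0.006], [0.054, -0.999, -0.003], [0.006, 0.004, -1.0]]
contact_force: [1.4, -0.3, 0.7]
finger_gap: 0.648
grip_force: 0.0
```

```bash
python3 - <<'E'
from h import *
plan((.509,-.0915,.235,14.5,45))
E
```

```text
to (0.509, -0.0915, 0.235, 14.5, 45) 7 rows
  7 x [[-15.9, -38.2, -1.6, 0.001, -0.001, -0.028], [-14.8, -38.6, -1.6, 0.001, -0.001, -0.028], [-13.7, -39.1, -1.5, 0.001, -0.001, -0.028], [-12.6, -39.4, -1.4, 0.001, -0.001, -0.028], [-11.5, -39.7, -1.4, 0.001, -0.001, -0.028], [-10.4, -40.0, -1.4, 0.001, -0.001, -0.028], [-9.3, -40.4, -1.3, 0.001, -0.001, -0.028]]
```

Emit:
{"api": "send_rows", "payload": {"steps": [[-15.9, -38.2, -1.5, 0, 0, -0.028, 0.65], [-14.8, -38.6, -1.5, 0, 0, -0.028, 0.65], [-13.7, -39.1, -1.5, 0, 0, -0.028, 0.65], [-12.6, -39.4, -1.5, 0, 0, -0.028, 0.65], [-11.5, -39.7, -1.5, 0, 0, -0.028, 0.65], [-10.4, -40, -1.5, 0, 0, -0.028, 0.65], [-9.3, -40.4, -1.5, 0, 0, -0.028, 0.65], [0, 0, 0, 0, 0, 0, 0.65], [0, 0, 0, 0, 0, 0, 0.65]]}}

```text
t: 39.85
position: [0.508, -0.0899, 0.2316]
tcp_rot: [[0.969, 0.249, 0.002], [0.249, -0.969, -0.0], [0.001, 0.0, -1.0]]
contact_force: [1.0, 0.8, -0.1]
finger_gap: 0.651
grip_force: 0.0
```

```bash
python3 meas.py w20; python3 - <<'E'
from h import *
plan((.509,-.093,.09,14.5,40))
E
```

```text
t 39.9 [ 0.50837767 -0.09057268  0.23132539]
bone [ 5.12300e-01 -9.37000e-02  1.95775e+02  8.24000e-02] px [322. 178.] area 2901 edge False
box [ 0.5987 -0.3542  3.2969  0.1522] px [596. 153.] area 13356 edge True
to (0.509, -0.093, 0.09, 14.5, 40) 4 rows
  4 x [-0.0, 0.6, 35.3, 0.0, -0.0, -0.001]
```

Emit:
{"api": "send_rows", "payload": {"steps": [[0.5, 0.9, 36, 0, 0, -0.004, 0.65], [0.5, 0.9, 36, 0, 0, -0.004, 0.65], [0.5, 0.9, 36, 0, 0, -0.004, 0.65], [0.5, 0.9, 33, 0, 0, -0.004, 0.65], [0, 0, 1, 0, 0, 0, 0.6], [0, 0, 0, 0, 0, 0, 0.4], [0, 0, 0, 0, 0, 0, 0.3], [0, 0, 0, 0, 0, 0, 0.3], [0, 0, 0, 0, 0, 0, 0.3]]}}

```text
t: 40.8
position: [0.5108, -0.0939, 0.089]
tcp_rot: [[0.965, 0.262, 0.0], [0.262, -0.965, 0.0], [0.0, -0.0, -1.0]]
contact_force: [0.2, -0.4, 0.1]
finger_gap: 0.41
grip_force: 50.5
```

Emit:
{"api": "send_rows", "payload": {"steps": [[0, 0, -10, 0, 0, 0, 0.3], [0, 0, -30, 0, 0, 0, 0.3], [0, 0, -40, 0, 0, 0, 0.3], [0, 0, -40, 0, 0, 0, 0.3], [0, 0, -15, 0, 0, 0, 0.3]]}}

```text
t: 41.3
position: [0.5124, -0.0936, 0.2292]
tcp_rot: [[0.965, 0.263, 0.009], [0.263, -0.965, 0.0], [0.009, 0.002, -1.0]]
contact_force: [0.0, -0.1, -0.8]
finger_gap: 0.407
grip_force: 50.5
```

```bash
python3 - <<'E'
from h import *
plan((.561,-.355,.23,3.2,45))
E
```

```text
to (0.561, -0.355, 0.23, 3.2, 45) 6 rows
  6 x [[-3.6, 44.2, -0.1, 0.0, -0.001, 0.035], [-2.2, 44.2, -0.0, 0.0, -0.001, 0.035], [-0.5, 44.3, -0.1, 0.0, -0.001, 0.035], [1.0, 44.3, -0.0, 0.0, -0.001, 0.035], [2.5, 44.3, -0.1, 0.0, -0.001, 0.035], [4.1, 44.1, -0.1, 0.0, -0.001, 0.035]]
```

Emit:
{"api": "send_rows", "payload": {"steps": [[-3.6, 44.2, 0, 0, 0, 0.035, 0.3], [-2.2, 44.2, 0, 0, 0, 0.035, 0.3], [-0.5, 44.3, 0, 0, 0, 0.035, 0.3], [1, 44.3, 0, 0, 0, 0.035, 0.3], [2.5, 44.3, 0, 0, 0, 0.035, 0.3], [4.1, 44.1, 0, 0, 0, 0.035, 0.3], [0, 0, 0, 0, 0, 0, 0.3], [0, 0, 0, 0, 0, 0, 0.3]]}}

```text
t: 42.1
position: [0.5585, -0.3559, 0.2238]
tcp_rot: [[0.999, 0.053, -0.0], [0.053, -0.999, 0.001], [-0.0, -0.001, -1.0]]
contact_force: [0.3, 0.2, -0.2]
finger_gap: 0.412
grip_force: 50.6
```

```bash
python3 meas.py w21; python3 - <<'E'
from h import *
im=cv2.imread('pics/w21.png')
for k in('bone','box'):
    for m,c,st in comps(im,k,300): print(k,c.round(),st,px2w('w21',*c,.02).round(3))
c=np.array([.597,-.354]); R=np.array([[.998,-.056],[.056,.998]])
for x in(-.075,.075):
    for y in(-.06,.06): print(w2px('w21',np.r_[c+R@[x,y],.045]).round())
plan((.561,-.355,.098,3.2,45))
E
```

```text
t 42.15 [ 0.55865872 -0.35491541  0.22399165]
box [ 0.5978 -0.3481  3.0357  0.5868] px [306. 122.] area 21868 edge False
bone [310. 155.] [  218    26   182   293 39329] [ 0.582 -0.349  0.02 ]
box [306. 122.] [  219    27   180   209 21868] [ 0.608 -0.345  0.02 ]
[391. 235.]
[243. 235.]
[406.  29.]
[228.  30.]
to (0.561, -0.355, 0.098, 3.2, 45) 3 rows
  3 x [0.8, 0.1, 42.0, -0.0, 0.0, -0.0]
```

Emit:
{"api": "send_rows", "payload": {"steps": [[0.8, -1, 42, 0, 0, 0, 0.3], [0.8, -1, 42, 0, 0, 0, 0.3], [0.8, -1, 30, 0, 0, 0, 0.3], [0, 0, 10, 0, 0, 0, 0.3], [0, 0, 5, 0, 0, 0, 0.3], [0, 0, 0, 0, 0, 0, 0.3], [0, 0, 0, 0, 0, 0, 0.3]]}}

```text
t: 42.85
position: [0.5625, -0.3521, 0.097]
tcp_rot: [[0.998, 0.056, 0.003], [0.056, -0.998, -0.002], [0.003, 0.002, -1.0]]
contact_force: [-0.2, -0.7, -0.1]
finger_gap: 0.41
grip_force: 50.5
```

Emit:
{"api": "send_rows", "payload": {"steps": [[0, 0, 4, 0, 0, 0, 0.3], [0, 0, 2, 0, 0, 0, 0.3], [0, 0, 0, 0, 0, 0, 0.5], [0, 0, 0, 0, 0, 0, 0.6], [0, 0, 0, 0, 0, 0, 0.6], [0, 0, -30, 0, 0, 0, 0.6], [0, 0, -40, 0, 0, 0, 0.6], [0, 0, -40, 0, 0, 0, 0.6], [0, 0, -40, 0, 0, 0, 0.6], [0, 0, -40, 0, 0, 0, 0.6]]}}

```text
t: 43.85
position: [0.5611, -0.3519, 0.2807]
tcp_rot: [[0.998, 0.055, 0.0], [0.055, -0.998, -0.0], [0.0, 0.0, -1.0]]
contact_force: [-0.1, 0.1, -0.3]
finger_gap: 0.6
grip_force: 0.0
```

Emit:
{"api": "send_rows", "payload": {"steps": [[-5, -20, -40, 0, 0, 0, 0.6], [-10, -40, -10, 0, 0, 0, 0.6], [-10, -40, -10, 0, 0, 0, 0.6], [-5, -40, 0, 0, 0, 0, 0.6], [0, 0, 0, 0, 0, 0, 0.6], [0, 0, 0, 0, 0, 0, 0.6], [0, 0, 0, 0, 0, 0, 0.6]]}}

```text
t: 44.55
position: [0.5238, -0.2142, 0.3388]
tcp_rot: [[0.998, 0.055, 0.0], [0.055, -0.998, -0.0], [0.0, 0.0, -1.0]]
contact_force: [0.2, -0.1, -0.7]
finger_gap: 0.598
grip_force: 0.0
```

```bash
python3 - <<'E'
from h import *
im=snap('wrist','w22'); print(readout.observe()['position'])
for k in('red','bone','box','green'):
    for m,c,st in comps(im,k,150): print(k,c.round(),st,px2w('w22',*c,.02 if k!='green' else .08).round(3))
for f in('scene','side'):
    im=snap(f,f+'9')
    for k in('red','bone','green','box'):
        for m,c,st in comps(im,k,20):
            p=px2w(f+'9',*c,.1 if k=='red' else .03)
            if .3<p[0]<.8 and abs(p[1])<.5: print(f,k,c.round(),st,p.round(3))
E
```

```text
[ 0.5238433  -0.21454936  0.33850716]
bone [447.  93.] [  380    18   143   154 18143] [ 0.605 -0.355  0.02 ]
box [450.  90.] [  381    18   141   153 11908] [ 0.609 -0.358  0.02 ]
scene red [447. 178.] [444 176   7   5  24] [0.481 0.383 0.1  ]
scene red [447. 196.] [438 186  16  27 163] [0.563 0.365 0.1  ]
scene bone [452. 194.] [448 182   8  26  34] [0.487 0.412 0.03 ]
scene bone [217. 217.] [203 197  25  38 483] [ 0.601 -0.353  0.03 ]
scene bone [238. 204.] [234 197   7  18  61] [ 0.544 -0.296  0.03 ]
scene bone [201. 208.] [198 201   7  13  47] [ 0.566 -0.411  0.03 ]
scene bone [197. 224.] [193 216   9  18  62] [ 0.634 -0.409  0.03 ]
scene bone [226. 239.] [206 231  31  11  55] [ 0.688 -0.304  0.03 ]
scene green [429. 198.] [420 188  20  30 143] [0.504 0.333 0.03 ]
scene green [460. 207.] [457 199  10  14  80] [0.541 0.43  0.03 ]
scene box [444. 197.] [433 175  22  40 363] [0.497 0.383 0.03 ]
scene box [219. 220.] [195 198  44  43 996] [ 0.613 -0.344  0.03 ]
scene box [278. 263.] [271 257  15  13 151] [ 0.77  -0.139  0.03 ]
side red [244. 130.] [235 117  21  27 427] [0.593 0.366 0.1  ]
side red [220. 134.] [215 124  13  20 196] [0.525 0.388 0.1  ]
side red [193. 179.] [192 175   3  10  21] [0.354 0.217 0.1  ]
side bone [235. 131.] [233 120   8  24  30] [0.628 0.495 0.03 ]
side bone [222. 182.] [ 152  146  126   68 1510] [0.45  0.257 0.03 ]
side bone [407. 210.] [398 197  21  23 255] [ 0.774 -0.142  0.03 ]
side bone [438. 245.] [428 239  23  11 101] [ 0.734 -0.278  0.03 ]
side bone [423. 293.] [ 378  253   93   83 3905] [ 0.592 -0.353  0.03 ]
side green [235. 143.] [204 124  64  34 677] [0.589 0.423 0.03 ]
side box [245. 130.] [234 116  23  29 416] [0.657 0.48  0.03 ]
side box [406. 217.] [399 215  14   5  36] [ 0.749 -0.16   0.03 ]
side box [422. 293.] [ 379  255   91   80 3277] [ 0.59  -0.354  0.03 ]
```

```bash
python3 - <<'E'
from h import *
im=cv2.imread('pics/w22.png'); h=cv2.cvtColor(im,cv2.COLOR_BGR2HSV).astype(int)
m=((h[...,0]>19)&(h[...,0]<32)&(h[...,1]>40)&(h[...,2]>120)).astype(np.uint8)*255
n,L,st,ce=cv2.connectedComponentsWithStats(cv2.morphologyEx(m,2,np.ones((3,3))))
for i in range(1,n):
    if st[i][4]>150: print(ce[i].round(),st[i],px2w('w22',*ce[i],.025).round(3))
E
```

```text
[453.  63.] [ 433   34   42   59 1735] [ 0.636 -0.355  0.025]
[443. 130.] [ 423  105   39   52 1517] [ 0.566 -0.356  0.025]
```

Both bones lie in the box, at (.636,−.355) and (.566,−.356). The looms show as three upright in the tray, and no bones or looms remain in the finds tray. I'm handing in.

```bash
python3 -c "
from plant import workorder; print(workorder.hand_in())"
```

```text
the job is handed in; nothing more can be done
None
```

I handed the job in at about 45 s: the empty tray is on the platform and tared to within about 1°, then all three loom weights went into it and both bones into the cardboard box. The hand-in returned no verdict. The tray may sit up to about 5 mm off the platform's centre, and I did not recheck the dial after loading.

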